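Set up the lens height check

TASK

Set up the lens height check for the camera modules: take the dust cap off every module that still has one and set each cap, open side down, in a pocket of the cap tray. Put the limit sample (the module with the long barrel) uncapped on the raised rail of the height stand with its lens centred under the stop rod, lower the stop until it rests on the lens rim, and then lock the stop there with the clamp lever. Lay the other modules, lens up, flat on the sloped rest, ready for checking.

Things in the scene. Friction and masses are not known exactly. Their poses are not given: they have to be found in the camera images.
- stand: Height stand, fixed: grey cast base 205 x 110 x 14 mm (x = -108 to +98 mm), on it a narrow raised steel rail, at its back a 22 mm steel column, 228 mm tall, with the sliding stop. Origin on the bench right below the stop rod's axis; x points from the front of the stand to the column (axis at x = +70 mm), z up.
- rail_top (a point): Point on the plane of the rail's flat top, 40 mm above the bench, exactly below the stop rod. The rail is 28 mm wide (y), narrower than a module, and runs from x = -85 to +18 mm in the stand's frame; it is bare, with no cheeks or end stop.
- stop (a joint): Height of the sliding stop, m: 0 = fully up (foot 165 mm above the bench), grows as the stop is lowered, limit 0.07. A slide that stays wherever it is left: with the clamp open about 3 N pushes it down and about 10 N lifts it; with the clamp locked a brake shoe holds it against 20 N and more.
- stop_foot (a point): Centre of the underside of the stop rod's flat steel foot, a disc 26 mm across; it moves with the stop. A grey arm 26 mm wide, its underside 15 mm above the foot's, runs from x = -14 mm (stand's frame) back to the 46 x 44 x 40 mm carriage on the column.
- stop_knob (a point): Centre of the top of the stop rod's black round knob, 22 mm across and 11 mm clear above the arm, straight above the foot (62 mm above the foot's underside); press here from above to lower the stop.
- clamp (a joint): Angle of the clamp lever, rad: 0 = open (lever leans 40 degrees toward the front of the stand, -x), 1.4 = end of travel (leans 40 degrees toward the back, +x). Above 1.15 it is locked. Its end passes over the top; it turns with 2 to 3 N at its end and stays where it is left.
- clamp_tip (a point): Centre of the black ball, 16 mm across, at the free end of the clamp lever. The lever is a black rod 8 mm thick, 65 mm from pivot to ball.
- clamp_pivot (a point): Pivot of the clamp lever on the right side of the carriage: at x = +52, y = -40 mm in the stand's frame, 26 mm above the foot's underside; it moves with the stop.
- cap_tray: Grey plastic cap tray, fixed, 62 x 212 x 12 mm, with a row of four round pockets along its y axis, 52 mm apart. Origin centre of the underside.
- pocket_0 (a point): Centre of the floor of pocket 0 of the cap tray (pocket 46 mm across, 6 mm deep, floor 6 mm above the bench).
- pocket_1 (a point): Centre of the floor of pocket 1 of the cap tray (pocket 46 mm across, 6 mm deep, floor 6 mm above the bench).
- pocket_2 (a point): Centre of the floor of pocket 2 of the cap tray (pocket 46 mm across, 6 mm deep, floor 6 mm above the bench).
- pocket_3 (a point): Centre of the floor of pocket 3 of the cap tray (pocket 46 mm across, 6 mm deep, floor 6 mm above the bench).
- rest_deck: Deck of the sloped rest, fixed: a bent aluminium sheet 150 x 255 mm, topped with dark rubber, sloping at 18 degrees, with a 10 mm lip along its lower (front) edge and 8 mm rims at both sides. Origin at the centre of the surface, 37 mm above the bench; x up the slope (away from the robot), y along the rest, z square to the surface. Room for three modules side by side, 78 mm apart.
- sample: Limit sample: the camera module with the LONG lens barrel. Grey housing 115 x 36 x 30 mm (x, y, z); on its top a round black lens barrel, 30 mm across, axis at x = +37 mm, y = 0, lens rim 78 mm above the underside. Connectors reach 6 mm out at the -x end. Origin centre of the underside, x toward the lens end, z up. 0.14 to 0.24 kg. Best gripped across the housing about x = -42 mm.
- sample_lens (a point): Centre of the lens rim (top of the barrel) of the limit sample, at (+37, 0, +78) mm in its frame.
- cap_sample: Black slip-on dust cap of the limit sample: 39 mm across, 20 mm tall, closed top 3 mm thick, inside 34 mm across; sits loosely over the barrel, its top resting on the lens rim. Origin at the centre of its open lower rim, z toward the closed top. None if it came without one.
- unit_a: Camera module with a SHORT lens barrel, one of three: same housing as the limit sample, 115 x 36 x 30 mm, lens axis at x = +37 mm, lens rim 60 mm above the underside. Origin at the centre of the underside, x toward the lens end, z up. 0.14 to 0.24 kg.
- cap_unit_a: Dust cap of that module, the same as the limit sample's cap; None if that module came without one.
- unit_b: Camera module with a SHORT lens barrel, one of three: same housing as the limit sample, 115 x 36 x 30 mm, lens axis at x = +37 mm, lens rim 60 mm above the underside. Origin at the centre of the underside, x toward the lens end, z up. 0.14 to 0.24 kg.
- cap_unit_b: Dust cap of that module, the same as the limit sample's cap; None if that module came without one.
- unit_c: Camera module with a SHORT lens barrel, one of three: same housing as the limit sample, 115 x 36 x 30 mm, lens axis at x = +37 mm, lens rim 60 mm above the underside. Origin at the centre of the underside, x toward the lens end, z up. 0.14 to 0.24 kg.
- cap_unit_c: Dust cap of that module, the same as the limit sample's cap; None if that module came without one.

How it is judged:
By the outcome, as a careful person would: the job done as asked, in the order asked, and still so for the second after the job is handed in, with the robot touching nothing.
Of cap_sample, cap_unit_a, cap_unit_b, cap_unit_c only 2 to 4 are there at a start; the rules pass over those that are not, and their reading is None.
At some moment in a run one of unit_a, unit_b, unit_c may be knocked a few centimetres aside while the robot is not near it.
It also fails if it takes over 210 s, if anything falls off the work surface, if the arm or the gripper's body presses on something with over 40 N, if the wrist force passes 120 N, or if a joint passes its speed limit or range.

ROBOT

A 6-joint arm with a two-finger parallel gripper is mounted at the origin on a cart in front of the work surface, level with it; the furniture and walls round the work are solid. World frame = base frame: x ahead of the robot, y to its left, z up, the work surface at z = 0. Lengths are in m, angles in rad, forces in N, time in s.
With the tool pointing down it reaches from about 0.375 to 0.9 m from the base axis. Payload 3.1 kg.
Tool frame: the origin (TCP) lies midway between the tips of the shut fingers; the grasp point (between the pads) lies robot.grip_depth behind it (robot.grip_depth is the distance from the TCP to the grasp point, in m); z points along the fingers, y is the line along which they close (so a half turn about z gives the same grasp; the last joint's range is limited). The gripper opens to 87 mm and grips with 3 to 60 N. Pads are 19 mm wide; open, the fingers measure 117 mm over their backs; the gripper's body (75 mm by 190 mm) begins 51 mm behind the grasp point.
Start: joints at [1.135, 0.527, 1.433, -0, 1.181, -0.178], TCP at [0.159, 0.604, 0.223] pointing down, gripper open.
Joint ranges: [-3.08, 3.08], [-0.75, 2.2], [0.22, 2.44], [-1.43, 4.57], [0, 2.65], [-2.85, 2.85]. Speed limits (rad/s): [2.79, 2.79, 3.14, 3.14, 3.14, 3.14].

INTERFACE

Orientations are given as a unit quaternion [x, y, z, w].
In Python, from rig import robot gives the robot as it stands.
- The arm moves only by the shell command python3 nudge.py 'ROWS' [OPENING] [FORCE]. ROWS is a JSON list of rows, 1 to 20 of them, each of 4 numbers: dx, dy, dz in m, then a turn about the tool's z in rad; each row shifts and turns the commanded pose from where the row before left it, along the tool's axes as they then stand; what a row does not reach is not made up. A row lasts 1/12 s, in which the tool goes at most 0.0417 m and 0.125 rad, less where a joint would pass 70% of its speed; a pose out of reach is approached as far as the arm can. OPENING is the finger opening in m, set as the command begins (- or left out keeps the last). The fingers move at their own pace and stop on an object; FORCE is the grip in N (left out, the last holds). Time passes only in rows, so rows that do not move let the fingers close. It prints the time, the measured TCP pose, the force, the opening and the grip force at its end.
- robot.get_obs(): the state, without advancing time (a new reading comes with each control period).
- robot.camera(name): name is "side" or "top" or "wrist"; returns a dict with "img" (420x560x3 uint8, red, green, blue), "fx", "fy", "cx", "cy" (pixels), "xyz" and "attitude" of the camera in the world. Camera axes: x right, y down, z forward; pixel columns grow to the right and rows downward; lengths in m; the calibration is good to about 2 mm. A picture is of the moment at which its call begins. There is no depth.
- robot.hand_in(): hands the job in; it is judged then, once.
The state is a dict: "time": time; "q": joint angles; "joint_velocities": joint speeds; "joint_torque": joint torques, N m; "position": TCP position; "tool_rot": TCP orientation; "ft_force": force on the tool from outside, world axes, zero at the start; "moment": the same for the moment, N m; "grip_width": finger opening in m; "grip_force": force on a finger pad.
Only numpy, scipy, OpenCV 4.12 (cv2) and the standard library are available. Lean on these libraries where they do the work, as an engineer would, in place of code of your own. Each camera call takes 0.05 s, during which the arm holds its last target. There are 200 camera calls.

## Working session

There is one attempt and no reset: what is moved stays moved. The work goes in short steps, Python scripts to look and compute and a shell command to move; the robot and the scene stay as the last step left them, time stands still between calls to the robot, and variables do not carry over. Pictures are saved under pics/ and viewed, at most 14 in all, crops included, and the job is handed in when it is done.

```bash
ls; mkdir -p pics
python3 - <<'E'
from rig import robot
import cv2,numpy as np
o=robot.get_obs();print(o, robot.grip_depth)
for n in("top","side"):
    c=robot.camera(n);cv2.imwrite(f"pics/{n}0.png",c["img"][:,:,::-1]);print(n,{k:v for k,v in c.items() if k!="img"})
E
```

```text
nudge.py
pics
rig.py
{'time': 0.0, 'q': array([ 1.13453361e+00,  5.28454014e-01,  1.43387906e+00, -4.80113686e-05,
        1.18139288e+00, -1.78504374e-01]), 'joint_velocities': array([-0.0011922 , -0.00181981,  0.00102446, -0.00090687, -0.00087797,
       -0.00059827]), 'joint_torque': array([ 3.81159100e-05, -4.40038168e+01, -1.76594245e+01,  6.32615970e-02,
        5.82305412e-02, -1.61046210e-04]), 'position': array([0.15899857, 0.60369097, 0.22158649]), 'tool_rot': array([ 1.28513555e-01,  9.91707179e-01, -1.02337399e-03, -3.01574500e-04]), 'ft_force': array([ 0.41761102, -0.63419976, -0.96731691]), 'moment': array([-0.01384924,  0.03195655, -0.02590198]), 'grip_force': 0.0, 'grip_width': 0.0871136793561969} 0.0187
top {'fx': 433.1838440773304, 'fy': 433.1838440773304, 'cx': 282.43037559592483, 'cy': 213.33854358835876, 'xyz': array([ 0.39229025, -0.00626633,  1.3770308 ]), 'attitude': array([-0.69771648,  0.71421927, -0.03954654,  0.03896947])}
side {'fx': 434.84823041384175, 'fy': 434.84823041384175, 'cx': 280.1029361961091, 'cy': 213.04881011814584, 'xyz': array([ 0.13697042, -0.64606956,  0.8019232 ]), 'attitude': array([ 0.86677621, -0.25043295,  0.1199661 , -0.41423479])}
```

View pics/top0.png

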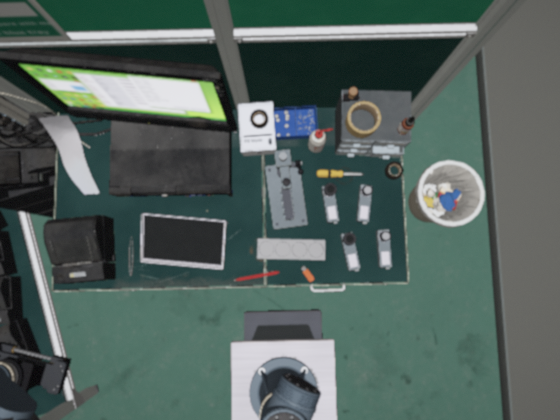

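View pics/side0.png

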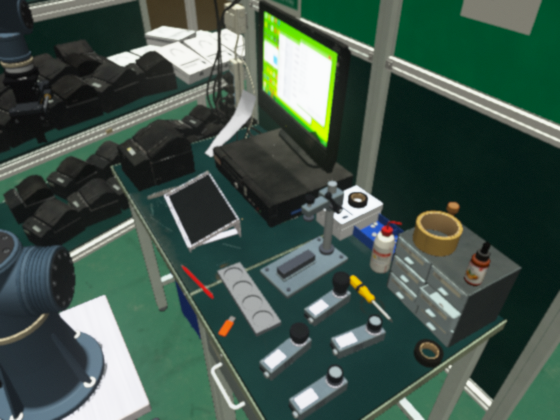

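Run:
```python
import cv2,numpy as np
t=cv2.imread("pics/top0.png");s=cv2.imread("pics/side0.png")
a=cv2.resize(t[140:290,240:410],None,fx=4,fy=4,interpolation=cv2.INTER_CUBIC)
b=cv2.resize(s[170:420,220:420],None,fx=2.4,fy=2.4,interpolation=cv2.INTER_CUBIC)
cv2.imwrite("pics/t1.png",a);cv2.imwrite("pics/s1.png",b)
```

```text
(no output)
```

View pics/t1.png

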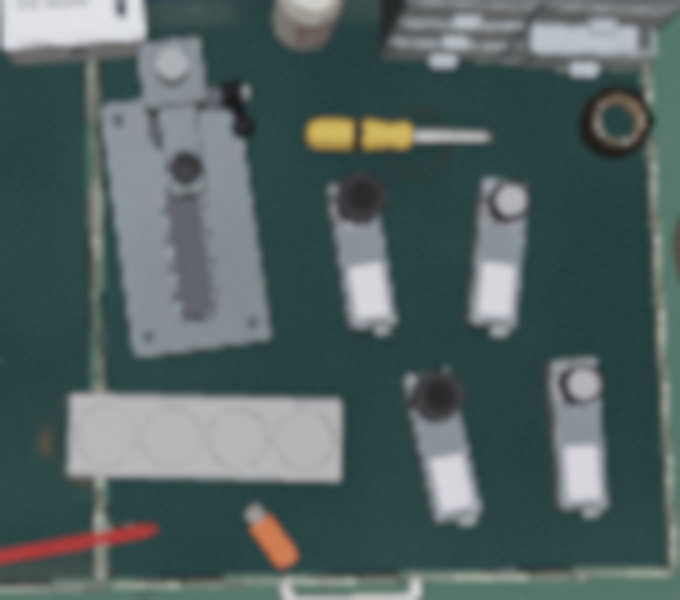

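View pics/s1.png

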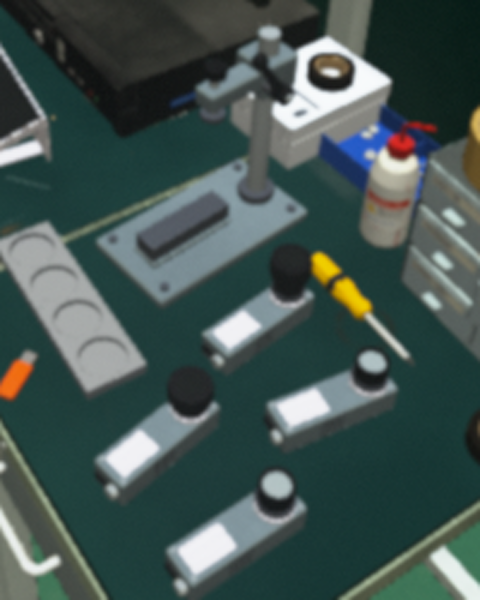

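```bash
cat > h.py <<'E'
import numpy as np,cv2,sys
from scipy.spatial.transform import Rotation as R
def ray(c,p):
    d=R.from_quat(c["attitude"]).apply([(p[0]-c["cx"])/c["fx"],(p[1]-c["cy"])/c["fy"],1]);return c["xyz"],d
def plane(c,p,z):
    o,d=ray(c,p);return o+d*(z-o[2])/d[2]
def tri(c1,p1,c2,p2):
    o1,d1=ray(c1,p1);o2,d2=ray(c2,p2)
    s=np.linalg.lstsq(np.c_[d1,-d2],o2-o1,rcond=None)[0]
    a=o1+d1*s[0];b=o2+d2*s[1];return (a+b)/2,np.linalg.norm(a-b)
def save(c,n,box=None,f=1):
    i=c["img"][:,:,::-1]
    if box:i=i[box[1]:box[3],box[0]:box[2]]
    cv2.imwrite(f"pics/{n}.png",cv2.resize(i,None,fx=f,fy=f,interpolation=cv2.INTER_CUBIC))
def delta(o,t,yaw=None):
    """tool-axis move from commanded-like pose o to TCP world t; yaw = direction of tool y in world (mod pi)"""
    r=R.from_quat(o["tool_rot"]);d=r.inv().apply(np.array(t)-o["position"])
    y=r.apply([0,1,0]);cur=np.arctan2(y[1],y[0])
    turn=None if yaw is None else -((yaw-cur+np.pi/2)%np.pi-np.pi/2)
    return d.round(4),turn,cur
E
python3 - <<'E'
from h import *
from rig import robot
T=robot.camera("top");S=robot.camera("side")
for n,p,q in [("A",(330.2,189.2),(341.2,277)),("B",(367.5,190.2),(375,320.8)),("C",(349.2,239),(299,327.5)),("D",(385.2,236.2),(334.6,371.7)),
 ("column top",(240+171/4,140+65/4),(220+270/2.4,170+33/2.4)),("knob",(240+185/4,140+168/4),(220+214/2.4,170+66/2.4)),("ball",(240+243/4,140+127/4),(220+262/2.4,170+62/2.4))]:
    a,e=tri(T,p,S,q);print(n,a.round(4),round(e,4))
# white labels / tray / base corners on planes
f=lambda u,v,z:plane(T,(240+u/4,140+v/4),z).round(4)
print("tray",[f(u,v,.012) for u,v in((68,393),(343,397),(342,482),(66,476))])
print("pockets",[f(u,v,.012) for u,v in((106,435),(171,437),(238,439),(303,440))])
print("rail",[f(u,v,.04) for u,v in((168,196),(200,196),(212,320),(182,320))])
print("base",[f(u,v,.014) for u,v in((103,106),(243,100),(271,338),(135,356))])
for n,a,b in(("A",(360,192),(373,325)),("B",(506,188),(491,325)),("C",(430,372),(459,518)),("D",(574,360),(584,508))):
    print(n,f(*a,.03),f(*b,.03))
i=T["img"];h=cv2.cvtColor(i,cv2.COLOR_RGB2HSV)
m=((h[...,2]>190)&(h[...,1]<40)).astype(np.uint8)
for c in cv2.findContours(m,cv2.RETR_EXTERNAL,cv2.CHAIN_APPROX_NONE)[0]:
    r=cv2.minAreaRect(c)
    if 20<cv2.contourArea(c)<200 and 300<r[0][0]<400 and 180<r[0][1]<290:print(np.round(r[0],1),np.round(r[1],1),round(r[2]),plane(T,r[0],.03).round(4))
E
```

```text
A [ 0.6074 -0.1557  0.0811] 0.001
B [ 0.6058 -0.2735  0.0566] 0.0014
C [ 0.4567 -0.2094  0.068 ] 0.0024
D [ 0.4627 -0.321   0.0565] 0.0014
column top [ 0.6779 -0.0138  0.2241] 0.0021
knob [ 0.6075 -0.0214  0.2176] 0.0013
ball [ 0.6311 -0.0609  0.2376] 0.0023
tray [array([0.4675, 0.0728, 0.012 ]), array([ 0.4593, -0.1436,  0.012 ]), array([ 0.3928, -0.1406,  0.012 ]), array([0.4025, 0.0754, 0.012 ])]
pockets [array([0.4338, 0.0435, 0.012 ]), array([ 0.431 , -0.0075,  0.012 ]), array([ 0.4282, -0.0601,  0.012 ]), array([ 0.4263, -0.1111,  0.012 ])]
rail [array([ 0.618 , -0.0095,  0.04  ]), array([ 0.6174, -0.0345,  0.04  ]), array([ 0.5199, -0.0414,  0.04  ]), array([ 0.5204, -0.0181,  0.04  ])]
base [array([0.6966, 0.0408, 0.014 ]), array([ 0.6988, -0.0715,  0.014 ]), array([ 0.507 , -0.0882,  0.014 ]), array([0.4953, 0.0194, 0.014 ])]
A [ 0.6193 -0.1608  0.03  ] [ 0.514  -0.1672  0.03  ]
B [ 0.6198 -0.2758  0.03  ] [ 0.5118 -0.2593  0.03  ]
C [ 0.4762 -0.2102  0.03  ] [ 0.3631 -0.228   0.03  ]
D [ 0.483  -0.3227  0.03  ] [ 0.3685 -0.3248  0.03  ]
[352.4 260.1] [13.1  8. ] 76 [ 0.3919 -0.222   0.03  ]
[385.  257.5] [ 8. 13.] 0 [ 0.3977 -0.3231  0.03  ]
[364. 212.] [12.  8.] 90 [ 0.5408 -0.2644  0.03  ]
[331.7 212.2] [12.8  7.9] 81 [ 0.5425 -0.1634  0.03  ]
```

```bash
python3 nudge.py '[[0,0,-0.04,-0.086],[0,0,-0.04,-0.086],[0,0,-0.04,-0.086],[-0.024,-0.03,0,0],[-0.024,-0.03,0,0],[-0.024,-0.03,0,0],[-0.024,-0.03,0,0],[-0.024,-0.03,0,0],[-0.024,-0.03,0,0],[-0.024,-0.03,0,0],[-0.024,-0.03,0,0],[-0.024,-0.03,0,0],[-0.024,-0.03,0,0]]' 0.06
python3 nudge.py '[[-0.008,-0.039,0,0],[-0.008,-0.039,0,0],[-0.008,-0.039,0,0],[-0.008,-0.039,0,0],[-0.008,-0.039,0,0],[-0.008,-0.039,0,0],[-0.008,-0.039,0,0],[-0.008,-0.039,0,0],[-0.008,-0.039,0,0],[-0.008,-0.039,0,0],[-0.008,-0.039,0,0],[-0.008,-0.039,0,0],[0,0,0,0],[0,0,0,0]]'
python3 - <<'E'
from h import *
from rig import robot
W=robot.camera("wrist");save(W,"w1");o=robot.get_obs();print(W["xyz"]-o["position"],R.from_quat(W["attitude"]).as_matrix().round(3),o["q"].round(3))
E
```

```text
time: 1.28
position: [0.4, 0.3027, 0.3426]
tool_rot: [-0.0, 1.0, 0.0, 0.0]
ft_force: [0.8, 0.2, 0.5]
grip_width: 0.06
grip_force: 0.0
time: 2.45
position: [0.4954, -0.1655, 0.3419]
tool_rot: [0.002, 1.0, 0.0, -0.0]
ft_force: [0.1, 0.6, -1.4]
grip_width: 0.0602
grip_force: 0.0
[-0.07332947 -0.0015407   0.16150809] [[ 0.005  0.963  0.271]
 [ 1.    -0.004 -0.001]
 [-0.     0.271 -0.963]] [-5.350e-01  2.610e-01  1.525e+00  1.000e-03  1.358e+00 -2.104e+00]
```

View pics/w1.png

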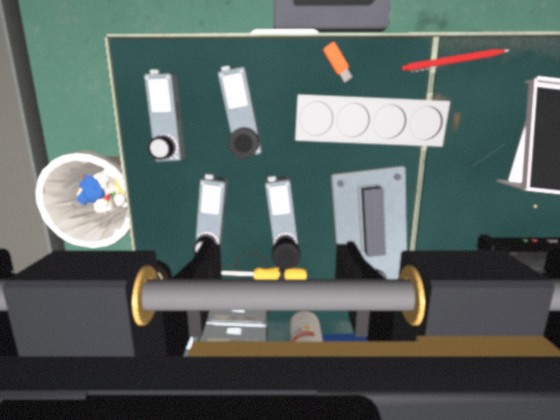

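```bash
python3 nudge.py '[[0.03,0.02,0,0],[0.03,0.02,0,0],[0.03,0.02,0,0],[0,0,0,0],[0,0,0,0]]' >/dev/null
cat > see.py <<'E'
from h import *
from rig import robot
def blobs(c,kind,top=250):
    h=cv2.cvtColor(c["img"],cv2.COLOR_RGB2HSV);v=h[...,2].astype(int);s=h[...,1]
    m=((v>195)&(s<35)) if kind=="white" else (v<48)
    m=m.astype(np.uint8);m[top:]=0;out=[]
    for k in cv2.findContours(m,cv2.RETR_EXTERNAL,cv2.CHAIN_APPROX_NONE)[0]:
        if 120<cv2.contourArea(k)<6000:
            r=cv2.minAreaRect(k);out.append((np.round(r[0],1),np.round(r[1],1),round(r[2],1),cv2.contourArea(k)))
    return out
E
python3 - <<'E'
from see import *
W=robot.camera("wrist");save(W,"w2");o=robot.get_obs();print(o["position"],o["time"],W["fx"])
for k in("white","dark"):
    print(k)
    for b in blobs(W,k):print(*b,plane(W,b[0],.03).round(4))
W1=cv2.imread("pics/w1.png")[:,:,::-1]
print("w1")
for k in("white","dark"):
    print(k)
    for b in blobs({"img":np.ascontiguousarray(W1)},k):print(*b)
E
```

```text
[ 0.40505152 -0.10202366  0.34308627] 2.9667 336.8784711409309
white
[234.5 245.5] [ 7. 21.] 90.0 127.5 [ 0.5227 -0.1664  0.03  ]
[171.5 245. ] [ 8. 21.] 90.0 150.5 [ 0.5221 -0.2615  0.03  ]
[322.2 239.2] [16.5 67.3] 83.3 749.5 [ 0.5122 -0.0343  0.03  ]
[461.7 223.7] [ 7.6 34. ] 9.5 154.0 [0.4872 0.1715 0.03  ]
[117.5 214. ] [14. 15.] 90.0 166.0 [ 0.4734 -0.3368  0.03  ]
[ 55.5 216. ] [66. 73.] 90.0 4029.0 [ 0.4767 -0.4286  0.03  ]
[322.7 186.4] [143.4  44.3] 2.7 5617.0 [ 0.4313 -0.0367  0.03  ]
[512.5 201.6] [ 86.3 102.4] 5.0 923.5 [0.4531 0.2403 0.03  ]
[122.4 179.9] [83.9 23. ] 81.6 1280.5 [ 0.4225 -0.3234  0.03  ]
[193.5 168.9] [69.4 23.3] 76.0 1225.5 [ 0.4064 -0.2207  0.03  ]
[295.   98.5] [ 19. 448.] 90.0 1699.0 [ 0.3111 -0.0784  0.03  ]
dark
w1
white
[349.9 233.6] [21.7 19.4] 9.5 222.5
[281.  211.5] [58.2 21.6] 82.4 1051.0
[209.6 210.9] [22.4 58.5] 5.3 1063.0
[378. 211.] [80.1 55.5] 84.8 1508.5
[ 81.6 200.4] [96.7 91.2] 83.1 4577.0
[159. 148.] [16. 16.] 90.0 204.0
[520.8 155.9] [12.6 54.3] 14.0 382.5
[542.5 134.5] [117.  33.] 90.0 539.0
[161.6 114.4] [90.6 23.9] 83.1 1361.5
[235.9  97.8] [66.2 24.5] 79.1 1264.0
[271.5  32. ] [  6. 215.] 90.0 496.5
dark
[209. 243.] [12. 20.] 90.0 137.0
[518. 242.] [14. 82.] 90.0 857.0
```

View pics/w2.png

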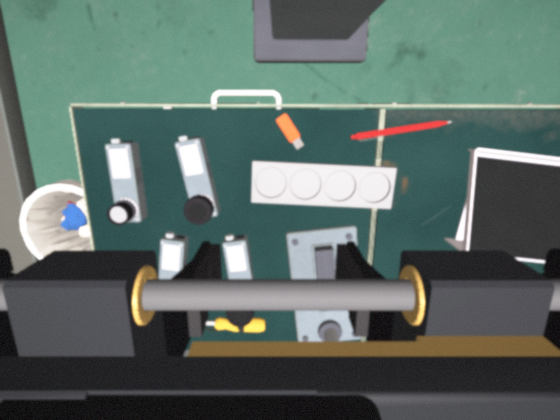

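```bash
cat >> h.py <<'E'
OFF=np.array([0.0733,-.0015,-.1615]) # camera in tool frame (tool x=-world x)
def wcam(W,pos,rot):
    r=R.from_quat(rot);r0=R.from_quat([0,1,0,0])
    A0=R.from_matrix([[0.005,.963,.271],[1,-.004,-.001],[0,.271,-.963]])
    return dict(fx=W,fy=W,cx=280,cy=210,xyz=np.array(pos)+r.apply(OFF),attitude=(r*r0.inv()*A0).as_quat())
E
python3 - <<'E'
from see import *
W2=robot.camera("wrist");o=robot.get_obs();print(W2["cx"],W2["cy"],W2["xyz"]-o["position"])
W1=dict(W2);W1["xyz"]=np.array([.4954,-.1655,.3419])+W2["xyz"]-o["position"]
i1=cv2.imread("pics/w1.png")[:,:,::-1]
def dark(img,box):
    g=cv2.cvtColor(np.ascontiguousarray(img),cv2.COLOR_RGB2GRAY)
    x0,y0,x1,y1=box;m=(g[y0:y1,x0:x1]<42).astype(np.uint8)
    k=max(cv2.findContours(m,0,1)[0],key=cv2.contourArea);(c,r)=cv2.minEnclosingCircle(k);return (c[0]+x0,c[1]+y0),r
def pk(img,n):
    g=cv2.GaussianBlur(cv2.cvtColor(np.ascontiguousarray(img),cv2.COLOR_RGB2GRAY),(3,3),0)
    return cv2.HoughCircles(g,cv2.HOUGH_GRADIENT,1,20,param1=60,param2=12,minRadius=12,maxRadius=22)
a,b=dark(i1,(222,122,266,165)),dark(W2["img"],(176,188,222,230));print(a,b)
print("C",tri(W1,a[0],W2,b[0]))
for n,p,q in(("labC",(235.9,97.8),(193.5,168.9)),("p0",(426,123),(374,185.5)),("p1",(389.5,121),(340,184)),("p2",(352.5,119.5),(305,183.5)),("p3",(317,117.5),(271,182))):
    print(n,tri(W1,p,W2,q))
for p in((374,185.5),(340,184),(305,183.5),(271,182)):print(plane(W2,p,.012).round(4))
print("Clens glass D",plane(W2,(121,212),.06))
E
```

```text
277.9802972071595 207.8080954267544 [-0.0750626   0.00071916  0.16131369]Traceback (most recent call last):
  File "<stdin>", line 12, in <module>
  File "<stdin>", line 8, in dark
ValueError: max() iterable argument is empty
```

```bash
sed -i '/^OFF/,$d' h.py
cat >> h.py <<'E'
def dark(img,box,t=None):
    x0,y0,x1,y1=box;v=np.ascontiguousarray(img)[y0:y1,x0:x1].max(2)
    if t is None: t=(int(v.min())+55)
    m=(v<t).astype(np.uint8)
    m=cv2.morphologyEx(m,cv2.MORPH_OPEN,np.ones((3,3),np.uint8))
    k=max(cv2.findContours(m,0,1)[0],key=cv2.contourArea);(c,r)=cv2.minEnclosingCircle(k);return (c[0]+x0,c[1]+y0),r
E
python3 - <<'E'
from see import *
W2=robot.camera("wrist");o=robot.get_obs()
W1=dict(W2);W1["xyz"]=np.array([.4954,-.1655,.3419])+W2["xyz"]-o["position"]
i1=cv2.imread("pics/w1.png")[:,:,::-1]
print(i1[142,230:262:3].max(1),W2["img"][209,180:220:3].max(1),i1[142,200:222:4])
for t in(50,60,70):
  try:
    a,b=dark(i1,(222,122,266,165),t),dark(W2["img"],(176,188,222,230),t);print(a,b)
    print("C",tri(W1,a[0],W2,b[0]))
  except Exception as e:print(t,e)
for n,p,q in(("labC",(235.9,97.8),(193.5,168.9)),("p0",(426,123),(374,185.5)),("p1",(389.5,121),(340,184)),("p2",(352.5,119.5),(305,183.5)),("p3",(317,117.5),(271,182))):
    print(n,tri(W1,p,W2,q))
for p in((374,185.5),(340,184),(305,183.5),(271,182)):print(plane(W2,p,.012).round(4))
E
```

```text
[78 75 50 56 56 56 57 61 89 81 82] [ 84  89  66  67  61  61  59  56  55  57  68  64 188 134] [[51 83 81]
 [52 86 83]
 [50 83 82]
 [49 84 80]
 [48 81 80]
 [53 85 82]]
50 max() iterable argument is empty
((243.0, 143.125), 8.125100135803223) ((199.0, 213.375), 2.577040910720825)
C (array([ 0.45831308, -0.20750333,  0.08419633]), np.float64(0.0026050800412394507))
((242.61602210998535, 143.10773468017578), 9.553898811340332) ((200.0348834991455, 207.10465049743652), 14.306159019470215)
C (array([ 0.46057586, -0.21290878,  0.04896102]), np.float64(0.0003432171020860884))
labC (array([ 0.40440686, -0.21771738,  0.05696826]), np.float64(0.0026838672388565447))
p0 (array([0.43447349, 0.03620932, 0.0268808 ]), np.float64(0.002108664493866107))
p1 (array([ 0.43218065, -0.01335656,  0.02614247]), np.float64(0.0011214889479667697))
p2 (array([ 0.43041728, -0.06468941,  0.0301958 ]), np.float64(0.0002657207218136193))
p3 (array([ 0.42778061, -0.11333836,  0.03294519]), np.float64(0.0003805333891177284))
[0.437  0.0396 0.012 ]
[ 0.4348 -0.0112  0.012 ]
[ 0.4341 -0.0633  0.012 ]
[ 0.4319 -0.114   0.012 ]
```

```bash
python3 nudge.py '[[-0.0225,-0.025,0.03,0],[-0.0225,-0.025,0.03,0],[-0.0225,-0.025,0.03,0],[-0.0225,-0.025,0.03,0],[0,0,0.02,0],[0,0,0,0],[0,0,0,0]]' | head -3
python3 - <<'E'
from see import *
W=robot.camera("wrist");save(W,"w3");o=robot.get_obs();print(o["position"],W["xyz"])
E
```

```text
time: 3.65
position: [0.4883, -0.1958, 0.2101]
tool_rot: [0.0, 1.0, 0.001, -0.002]
[ 0.48889247 -0.19591394  0.21159133] [ 0.41500543 -0.19621155  0.37187213]
```

View pics/w3.png

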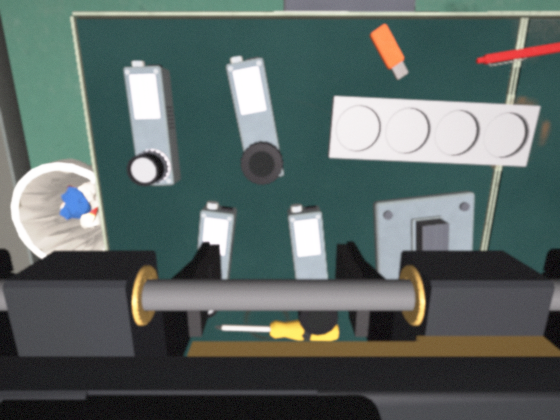

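Run:
```python
from see import *
W=robot.camera("wrist");W["img"]
for t in(60,70):print(dark(W["img"],(236,138,290,190),t))
print("C",plane(W,(262,163),.063),"housing C ends",plane(W,(245,61),.03),plane(W,(264,182),.03))
print("label C/D",[ (b[0],b[2],plane(W,b[0],.03).round(4)) for b in blobs(W,"white") if 700<b[3]<3000])
print("D lens",plane(W,(147,168),.06))
for p in((357,128),(407,130),(455,132),(505,134.5)):print(plane(W,p,.009).round(4))
o=robot.get_obs();P=plane(W,(262,163),.063)
print(delta(o,[P[0],P[1],.052],np.radians(101)))
```

```text
((262.0046443939209, 162.28328132629395), 11.972970962524414)
((261.4552230834961, 162.78358268737793), 13.03451156616211)
C [ 0.45949514 -0.21082898  0.063     ] housing C ends [ 0.36794223 -0.22714739  0.03      ] [ 0.48392925 -0.2105906   0.03      ]
label C/D [(array([306.5, 231.7]), 84.6, array([ 0.5385, -0.1653,  0.03  ])), (array([215.5, 230. ]), 6.0, array([ 0.5365, -0.2635,  0.03  ])), (array([432.5, 221. ]), 90.0, array([ 0.5264, -0.0308,  0.03  ])), (array([149.6, 124.4]), 82.6, array([ 0.4259, -0.3231,  0.03  ])), (array([251.7,  99.6]), 79.9, array([ 0.4026, -0.2216,  0.03  ])), (array([293.5,  11.5]), 90.0, array([ 0.3263, -0.1819,  0.03  ]))]
D lens [ 0.46456172 -0.31851406  0.06      ]
[ 0.4304 -0.1129  0.009 ]
[ 0.4324 -0.0601  0.009 ]
[ 0.4345 -0.0092  0.009 ]
[0.4371 0.0441 0.009 ]
(array([ 0.0299, -0.0147,  0.1605]), np.float64(-0.19127670963805699), np.float64(1.5715058348762159))
```

```bash
python3 nudge.py '[[0.03,-0.0146,0,0],[0,0,0.04,0],[0,0,0.04,0],[0,0,0.04,0],[0,0,0.0395,0],[0,0,0,0],[0,0,0,0]]' | head -3
python3 nudge.py '[[0,0,0,0],[0,0,0,0],[0,0,0,0],[0,0,0,0],[0,0,0,0],[0,0,0,0]]' 0.03 12
python3 nudge.py '[[0,0,-0.015,0],[0,0,-0.03,0],[0,0,-0.04,0],[0,0,0,0]]'
python3 - <<'E'
from see import *
W=robot.camera("wrist");save(W,"w4");S=robot.camera("side");save(S,"s4",(230,240,430,420),3)
E
```

```text
time: 4.33
position: [0.4581, -0.2099, 0.0518]
tool_rot: [-0.0, 1.0, 0.001, -0.001]
time: 4.83
position: [0.46, -0.2115, 0.0546]
tool_rot: [-0.0, 1.0, -0.001, 0.002]
ft_force: [-0.1, 0.8, 10.4]
grip_width: 0.0387
grip_force: 12.0
time: 5.17
position: [0.4624, -0.2132, 0.1438]
tool_rot: [-0.0, 1.0, -0.004, 0.006]
ft_force: [0.4, -0.3, -0.1]
grip_width: 0.039
grip_force: 12.0
```

View pics/s4.png

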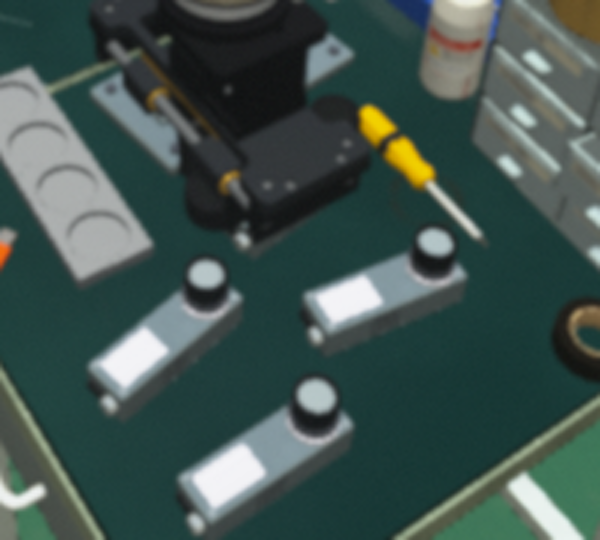

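```bash
python3 nudge.py '[[-0.01,0.033,0,0],[-0.01,0.033,0,0],[0,0.034,0,0],[0,0,0,0],[0,0,0,0],[0,0,0,0]]' | head -3
cat > ell.py <<'E'
from see import *
def circ(W,rmm=23,z=.012,box=(0,0,560,250),p2=14):
    d=W["xyz"][2]-z;r=W["fx"]*rmm/1000/d
    f=4;x0,y0,x1,y1=box
    g=cv2.cvtColor(np.ascontiguousarray(W["img"]),cv2.COLOR_RGB2GRAY)[y0:y1,x0:x1]
    g=cv2.resize(g,None,fx=f,fy=f,interpolation=cv2.INTER_CUBIC)
    h=cv2.HoughCircles(g,cv2.HOUGH_GRADIENT,1,r*f*1.6,param1=60,param2=p2,minRadius=int(r*f*.88),maxRadius=int(r*f*1.12))
    return [] if h is None else [((a/f+x0,b/f+y0),c/f) for a,b,c in h[0]]
E
python3 - <<'E'
from ell import *
W=robot.camera("wrist");o=robot.get_obs();print(o["position"],W["xyz"]);save(W,"w5")
for p,r in circ(W):print(np.round(p,1),round(r,1),plane(W,p,.012).round(4))
E
```

```text
time: 5.77
position: [0.4783, -0.1105, 0.1365]
tool_rot: [-0.001, 1.0, 0.0, -0.001]
[ 0.47854374 -0.11119512  0.13661899] [ 0.40454036 -0.11064535  0.29804426]
[277.1 143.6] 28.4 [ 0.4292 -0.1115  0.012 ]
[395.9 146.4] 28.7 [ 0.4314 -0.0119  0.012 ]
[336.9 145.4] 27.2 [ 0.4306 -0.0614  0.012 ]
[151.9 185.1] 24.6 [ 0.4647 -0.22    0.012 ]
[456.4 149.4] 28.2 [0.4339 0.0392 0.012 ]
[ 12.6 196.4] 25.9 [ 0.4747 -0.3428  0.012 ]
[425.4 216.6] 29.3 [0.4931 0.0201 0.012 ]
[494.1  90.6] 25.6 [0.3872 0.0628 0.012 ]
[443.6  86.1] 27.4 [0.3838 0.0218 0.012 ]
[475.1 215.1] 24.9 [0.4917 0.0641 0.012 ]
[455.1  35.1] 26.5 [0.3467 0.0257 0.012 ]
[117.4  82.1] 25.1 [ 0.3808 -0.2391  0.012 ]
[508.6  29.1] 26.2 [0.3425 0.0661 0.012 ]
```

View pics/w5.png

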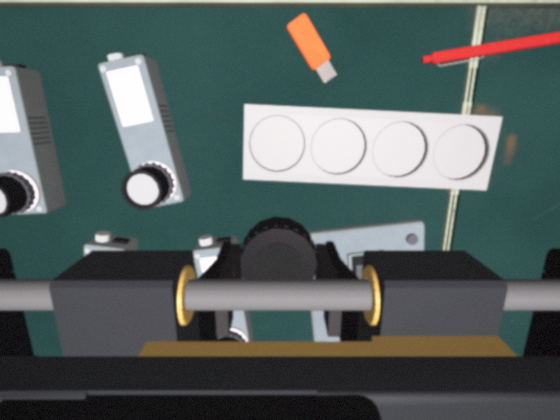

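Run:
```python
from ell import *
W=robot.camera("wrist")
print(plane(W,(280.5,254),.145),plane(W,(246,250),.145),plane(W,(315,250),.145))
o=robot.get_obs();print(delta(o,[.4297,-.1117,.020],np.pi/2))
```

```text
[ 0.47146466 -0.1101389   0.145     ] [ 0.46933947 -0.12703527  0.145     ] [ 0.46935648 -0.09325064  0.145     ]
(array([ 0.0489, -0.0002,  0.1168]), np.float64(-0.0008390470968184793), np.float64(1.569957279698078))
```

Run:
```python
from ell import *
W=robot.camera("wrist");i=W["img"].max(2)
for c in(270,280,290):print(c,i[206:300:2,c])
for r in(235,250,262):print(r,i[r,232:330:3])
o,d=ray(W,(280,217));print(o,d/d[2])
# TCP projection of points (tip level, grasp)
r=R.from_quat(W["attitude"]).inv();P=robot.get_obs()["position"]
for dx,dz in((-.0195,-.0116),(-.0195,.008),(0.0195,.008),(0,.0)):
    q=r.apply(P+[dx,0,dz]-W["xyz"]);print(dx,dz,W["cx"]+W["fx"]*q[0]/q[2],W["cy"]+W["fy"]*q[1]/q[2])
```

```text
270 [ 84  85  84  83  84  79  42  21  26  20  22  36  63  67  67  65  68  67
  66  58  53  56  58  56  59  55  58  55  56  54  58  58  60  57  56  56
  59  68  89 106 120 130 145 150 159 165 170]
280 [ 83  85  85  86  84  71  35  29  28  17  21  45  69  67  66  69  67  65
  57  55  55  58  59  54  57  55  53  56  55  59  54  54  57  52  55  53
  58  66  90 105 121 132 141 154 160 164 173]
290 [ 84  83  85  85  81  83  57  32  28  25  27  31  56  69  68  69  64  70
  68  63  57  61  58  54  55  56  57  56  54  56  57  52  55  54  55  56
  55  65  85 105 121 133 142 151 159 164 169]
235 [ 77  86  80  85  80  53  18  25  50  58  63  65  64  66  70  68  70  63
  68  68  67  66  64  43  43  24 122 190 193 193 196 198 194]
250 [28 33 32 29 51 56 64 60 58 59 54 52 57 58 56 55 59 57 56 54 56 55 62 66
 63 59 62 59 39 28 28 35 19]
262 [31 34 36 54 56 55 60 57 55 56 56 56 58 55 59 55 55 47 53 57 51 54 56 56
 61 61 63 62 46 23 31 29 32]
[ 0.40477584 -0.11149002  0.29825134] [-0.31189518 -0.00483484  1.        ]
-0.0195 -0.0116 278.0168181705724 217.78512342964774
-0.0195 0.008 277.98329643185946 229.982479729114
0.0195 0.008 278.1082096127802 301.6956294717292
0 0.0 278.0590374587805 260.2028760523556
```

```bash
python3 nudge.py '[[0.025,0,0,0],[0.0243,-0.0005,0.02,0],[0,0,0.035,0],[0,0,0.035,0],[0,0,0.02,0],[0,0,0.0076,0],[0,0,0,0],[0,0,0,0]]'
python3 nudge.py '[[0,0,0,0],[0,0,0,0],[0,0,0,0]]' 0.055 12
python3 nudge.py '[[0,0,-0.04,0],[0,0,-0.04,0],[0,0,-0.04,0],[-0.04,-0.006,-0.01,0],[-0.04,-0.006,0,0],[-0.04,-0.006,0,0],[-0.04,-0.006,0,0],[-0.03,-0.02,0,0],[0,0,0,0],[0,0,0,0],[0,0,0,0]]'
python3 - <<'E'
from ell import *
W=robot.camera("wrist");o=robot.get_obs();print(o["position"],W["xyz"]);save(W,"w6")
T=robot.camera("top");save(T,"t6")
E
```

```text
time: 6.58
position: [0.4297, -0.1119, 0.0196]
tool_rot: [0.0, 1.0, -0.0, 0.0]
ft_force: [-0.1, 0.3, -0.4]
grip_width: 0.0391
grip_force: 12.0
time: 6.83
position: [0.4301, -0.1115, 0.0206]
tool_rot: [-0.0, 1.0, -0.001, 0.001]
ft_force: [-0.3, -0.7, -0.4]
grip_width: 0.0509
grip_force: 0.0
time: 7.75
position: [0.6182, -0.1545, 0.1495]
tool_rot: [-0.0, 1.0, 0.0, -0.001]
ft_force: [-0.4, 0.1, -0.8]
grip_width: 0.0548
grip_force: 0.0
[ 0.61771522 -0.15429683  0.14947614] [ 0.54449487 -0.15464483  0.31108793]
```

View pics/w6.png

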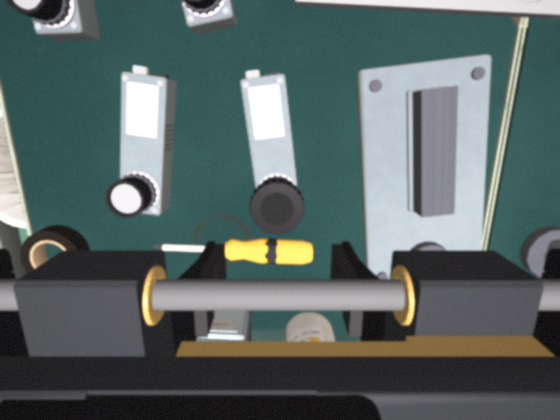

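```bash
cat > lab.py <<'E'
from ell import *
def labels(W,lo=300):
    out=[]
    for b in blobs(W,"white"):
        k=max(b[1]);s=min(b[1])
        d=(W["xyz"][2]-.03);
        if not(.6<s*d/W["fx"]/.022<1.4 and b[3]>lo and b[3]<6000):continue
        out.append((b[0],plane(W,b[0],.03)))
    return out
E
python3 - <<'E'
from lab import *
W=robot.camera("wrist");o=robot.get_obs()
print([(b[0],b[1],b[2],plane(W,b[0],.03).round(4)) for b in blobs(W,"white")])
A=plane(W,(277.5,205),.081);print("A",A,"B",plane(W,(130.5,196),.06))
print("A housing sides",[plane(W,p,.03).round(4) for p in((242,76),(285,75),(253,188),(297,182))])
print("rail",[plane(W,p,.04).round(4) for p in((415,89),(457,88),(457,212),(418,216))])
print(delta(o,[A[0],A[1],.070],np.pi/2))
E
```

```text
[(array([182.5, 247. ]), array([41.,  4.]), -0.0, array([ 0.6594, -0.2401,  0.03  ])), (array([125.2, 199.2]), array([30.4, 25.5]), 45.0, array([ 0.6152, -0.286 ,  0.03  ])), (array([  2.4, 166.6]), array([144.9,  26.5]), 78.0, array([ 0.5869, -0.3854,  0.03  ])), (array([267.8, 128.1]), array([117.6,  42.5]), 82.9, array([ 0.5556, -0.1627,  0.03  ])), (array([142.2, 140. ]), array([ 42.3, 147.7]), 0.9, array([ 0.5651, -0.2658,  0.03  ])), (array([427.,   7.]), array([ 14., 264.]), 90.0, array([ 0.4681, -0.0437,  0.03  ])), (array([207.4,  12.2]), array([16.6, 44.4]), 76.7, array([ 0.4715, -0.207 ,  0.03  ])), (array([61.3, 18.8]), array([14.1, 43.1]), 45.0, array([ 0.4758, -0.3167,  0.03  ])), (array([26.5,  4.5]), array([ 9., 25.]), 90.0, array([ 0.4663, -0.3408,  0.03  ]))]
A [ 0.60656377 -0.15479639  0.081     ] B [ 0.60504417 -0.26755119  0.06      ]
A housing sides [array([ 0.516 , -0.1825,  0.03  ]), array([ 0.5153, -0.1489,  0.03  ]), array([ 0.6054, -0.1758,  0.03  ]), array([ 0.6002, -0.1383,  0.03  ])]
rail [array([ 0.5263, -0.0502,  0.04  ]), array([ 0.5256, -0.0183,  0.04  ]), array([ 0.6239, -0.0043,  0.04  ]), array([ 0.6274, -0.0366,  0.04  ])]
(array([ 0.0112, -0.0005,  0.0797]), np.float64(0.00020046573371068632), np.float64(1.5709967925286072))
```

```bash
python3 nudge.py '[[0.0112,-0.0005,0,-0.109],[0,0,0,-0.109],[0,0,0,-0.109],[0,0,0,-0.109],[0,0,0.04,0],[0,0,0.0397,0],[0,0,0,0],[0,0,0,0],[0,0,0,0]]' | head -5
python3 nudge.py '[[0,0,0,0],[0,0,0,0],[0,0,0,0],[0,0,0,0]]' 0.03 12
python3 nudge.py '[[0,0,-0.015,0],[0,0,-0.03,0],[0,0,-0.04,0],[0.0272,0.0127,0,0],[0.0272,0.0127,0,0],[0,0,0,0.109],[0,0,0,0.109],[0,0,0,0.109],[0,0,0,0.109],[0,0,0,0],[0,0,0,0]]'
python3 - <<'E'
from see import *
o=robot.get_obs();print(delta(o,[.48,-.01,.16],np.pi/2))
W=robot.camera("wrist");save(W,"w7")
E
```

```text
time: 8.65
position: [0.6087, -0.1559, 0.0714]
tool_rot: [-0.216, 0.976, -0.001, 0.001]
ft_force: [0.4, 0.1, 0.6]
grip_width: 0.0551
time: 8.98
position: [0.6093, -0.1561, 0.072]
tool_rot: [-0.216, 0.976, -0.001, 0.002]
ft_force: [-0.1, -0.3, 5.9]
grip_width: 0.0389
grip_force: 12.0
time: 9.9
position: [0.5482, -0.1556, 0.1553]
tool_rot: [-0.002, 1.0, -0.0, 0.0]
ft_force: [0.2, -0.2, -0.2]
grip_width: 0.0388
grip_force: 12.0
(array([ 0.0678,  0.1458, -0.0048]), np.float64(0.0030443613270099146), np.float64(1.5738406881219065))
```

```bash
python3 nudge.py '[[0.0167,0.036,0,0],[0.0167,0.036,0,0],[0.0167,0.036,0,0],[0.0167,0.036,0,0],[0,0,0,0],[0,0,0,0],[0,0,0,0]]' | head -3
python3 - <<'E'
from ell import *
W=robot.camera("wrist");save(W,"w8");o=robot.get_obs();print(o["position"])
for p,r in circ(W,box=(130,80,460,230),p2=18)[:6]:print(np.round(p,1),round(r,1),plane(W,p,.012).round(4))
g=W["img"].max(2)
m=cv2.inRange(W["img"].min(2),110,255);m[235:]=0
k=[c for c in cv2.findContours(m,0,1)[0] if cv2.contourArea(c)>5000]
for c in k:
    b=cv2.boxPoints(cv2.minAreaRect(c));print("tray",[plane(W,p,.012).round(4) for p in b])
E
```

```text
time: 10.53
position: [0.4823, -0.0118, 0.1552]
tool_rot: [-0.001, 1.0, -0.0, 0.001]
[ 0.48267971 -0.01238526  0.15518251]
[338.9 143.4] 26.2 [0.4349 0.042  0.012 ]
[163.1 137.9] 24.5 [ 0.4304 -0.1143  0.012 ]
[282.9 142.9] 26.2 [ 0.4346 -0.0079  0.012 ]
[226.9 138.4] 25.9 [ 0.4307 -0.0577  0.012 ]
[255.6 199.9] 25.9 [ 0.4871 -0.0331  0.012 ]
tray [array([ 0.396 , -0.1462,  0.012 ]), array([0.3593, 0.0603, 0.012 ]), array([0.5099, 0.1023, 0.012 ]), array([ 0.5585, -0.1341,  0.012 ])]
```

View pics/w8.png

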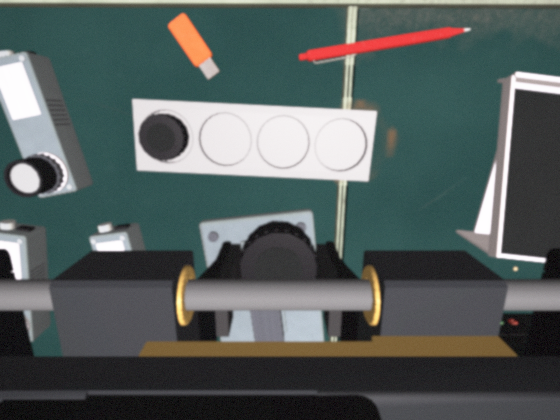

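```bash
python3 nudge.py '[[0.025,0.0044,0,0],[0.0245,0,0.02,0],[0,0,0.035,0],[0,0,0.035,0],[0,0,0.03,0],[0,0,0.0162,0],[0,0,0,0],[0,0,0,0]]'
python3 nudge.py '[[0,0,0,0],[0,0,0,0],[0,0,0,0]]' 0.055 12 |grep -v for
python3 nudge.py '[[0,0,-0.04,0],[0,0,-0.04,0],[0,0,-0.04,0],[-0.025,-0.03,-0.01,0],[-0.025,-0.03,0,0],[-0.025,-0.03,0,0],[-0.025,-0.03,0,0],[-0.025,-0.026,0,0],[0,0,0,0],[0,0,0,0],[0,0,0,0]]'
python3 - <<'E'
from lab import *
T=robot.camera("top");save(T,"t9")
W=robot.camera("wrist");save(W,"w9");o=robot.get_obs();print(o["position"],W["xyz"],W["fx"])
h=cv2.cvtColor(T["img"],cv2.COLOR_RGB2HSV)
for b in labels(W):print(b[0],b[1].round(4))
# C/A glass lens
E
```

```text
time: 11.25
position: [0.4324, -0.0083, 0.0179]
tool_rot: [0.001, 1.0, 0.0, -0.001]
ft_force: [-0.2, -0.5, -0.3]
grip_width: 0.0391
grip_force: 12.0
time: 11.5
position: [0.4328, -0.0076, 0.0198]
tool_rot: [-0.0, 1.0, -0.0, 0.001]
grip_width: 0.0508
time: 12.42
position: [0.5558, -0.1526, 0.1489]
tool_rot: [-0.0, 1.0, 0.0, -0.001]
ft_force: [-0.5, 0.6, -0.3]
grip_width: 0.0548
grip_force: 0.0
[ 0.55538332 -0.15176959  0.14879046] [ 0.48171268 -0.15220068  0.31042013] 336.8784711409309
[457.8 211.6] [0.5639 0.0038 0.03  ]
[  3.  182.7] [ 0.5383 -0.385   0.03  ]
[38.5 89.5] [ 0.4637 -0.3406  0.03  ]
[196.5  78.5] [ 0.4556 -0.2157  0.03  ]
[186.5  10.5] [ 0.4083 -0.2201  0.03  ]
[47.  13.5] [ 0.4103 -0.324   0.03  ]
```

```bash
python3 nudge.py '[[-0.0283,-0.009,-0.005,0],[-0.0283,-0.009,-0.005,0],[0,0,0,0],[0,0,0,0],[0,0,0,0]]' | head -3
cat > lens.py <<'E'
from lab import *
def scan(W,zr):
    """bright low-sat blobs: label & glass"""
    h=cv2.cvtColor(W["img"],cv2.COLOR_RGB2HSV);v=h[...,2];s=h[...,1]
    m=((v>150)&(s<60)).astype(np.uint8);m[246:]=0
    for k in cv2.findContours(m,cv2.RETR_EXTERNAL,cv2.CHAIN_APPROX_NONE)[0]:
        a=cv2.contourArea(k)
        if a<150 or a>30000:continue
        (c,r)=cv2.minEnclosingCircle(k);q=cv2.minAreaRect(k)
        print("rect",np.round(q[0],1),np.round(q[1],1),round(q[2],1),"area",a,"circ",np.round(c,1),round(r,1),[plane(W,c,z)[:2].round(4) for z in zr])
E
python3 - <<'E'
from lens import *
W=robot.camera("wrist");save(W,"w10");print(robot.get_obs()["position"],W["xyz"])
scan(W,(.03,.06,.078))
E
```

```text
time: 12.93
position: [0.6119, -0.1697, 0.1583]
tool_rot: [-0.001, 1.0, 0.001, -0.001]
[ 0.61162034 -0.16969794  0.15817857] [ 0.53838982 -0.1699956   0.31995785]
rect [298.  209.5] [29. 30.] 90.0 area 699.5 circ [297.9 209.5] 15.5 [array([ 0.6211, -0.152 ]), array([ 0.6125, -0.1538]), array([ 0.6074, -0.155 ])]
rect [149.8 203.3] [29.7 26.2] 45.0 area 601.5 circ [150. 203.] 14.9 [array([ 0.6152, -0.2837]), array([ 0.6072, -0.272 ]), array([ 0.6025, -0.2649])]
rect [288.  136.3] [121.1  42.9] 82.4 area 4201.0 circ [286.5 137.4] 62.5 [array([ 0.5578, -0.1627]), array([ 0.5558, -0.1635]), array([ 0.5546, -0.1639])]
rect [164.5 146.3] [ 42.9 142.4] 2.7 area 4343.0 circ [167.5 146.5] 72.4 [array([ 0.5654, -0.2638]), array([ 0.5626, -0.2541]), array([ 0.561 , -0.2483])]
rect [455.5 137. ] [161. 216.] -0.0 area 21654.0 circ [458. 137.] 133.2 [array([ 0.5574, -0.0179]), array([ 0.5554, -0.0336]), array([ 0.5543, -0.0431])]
rect [436.   12.5] [ 25. 246.] 90.0 area 4539.0 circ [436.3  12.5] 123.3 [array([ 0.4635, -0.0482]), array([ 0.4713, -0.0608]), array([ 0.4759, -0.0683])]
rect [229.3  18.5] [29.4 45.7] 77.5 area 586.0 circ [229.   17.5] 25.8 [array([ 0.467 , -0.2077]), array([ 0.4744, -0.2038]), array([ 0.4789, -0.2015])]
rect [220.    5.5] [11. 30.] 90.0 area 243.5 circ [220.   1.] 15.0 [array([ 0.4558, -0.2141]), array([ 0.4643, -0.2096]), array([ 0.4694, -0.2068])]
rect [85.  21.5] [43. 44.] 90.0 area 622.0 circ [85.5 23.2] 27.9 [array([ 0.4711, -0.3191]), array([ 0.478 , -0.3036]), array([ 0.4822, -0.2944])]
rect [58. 11.] [22. 32.] 90.0 area 569.5 circ [57.5  7.1] 17.0 [array([ 0.4599, -0.3388]), array([ 0.4681, -0.3213]), array([ 0.4729, -0.3108])]
rect [  6.5 123.5] [243.6  49.6] 79.2 area 5145.0 circ [ 27.5 119.5] 121.8 [array([ 0.5433, -0.3784]), array([ 0.5428, -0.3568]), array([ 0.5425, -0.3439])]
```

```bash
python3 nudge.py '[[0,0,-0.036,0],[0,0,-0.036,0],[0,0,-0.036,0],[-0.007,0.035,0,0],[-0.007,0.035,0,0],[-0.007,0.035,0,0],[-0.007,0.035,0,0],[0,0,0,0],[0,0,0,0],[0,0,0,0]]' | head -3
python3 - <<'E'
from lens import *
W=robot.camera("wrist");save(W,"w11");print(robot.get_obs()["position"],W["xyz"])
E
```

```text
time: 13.82
position: [0.6402, -0.0309, 0.2663]
tool_rot: [-0.001, 1.0, -0.0, -0.001]
[ 0.6404243  -0.03173666  0.26632778] [ 0.56655303 -0.0309637   0.42787635]
```

View pics/w11.png

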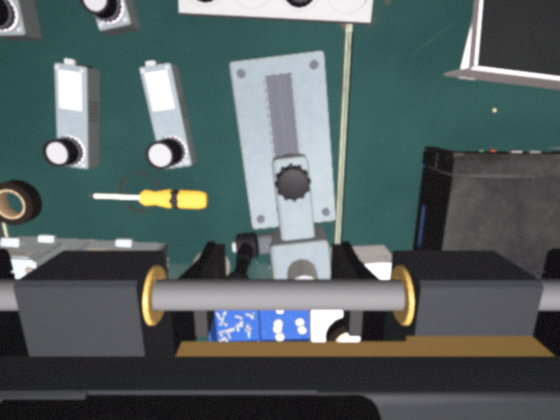

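Run:
```python
from lens import *
W=robot.camera("wrist");i=W["img"].max(2).astype(int)
print("knob",plane(W,(292.5,181.5),.227).round(4),"ball",plane(W,(245,240),.241).round(4))
for r in(80,100,120,140,150):
    row=cv2.GaussianBlur(W["img"].max(2),(3,3),0)[r].astype(int);seg=row[255:310]<np.int64((row[258]+row[281])/2)
    x=np.where(seg)[0]+255;print(r,row[250:312:4],x.min(),x.max(),plane(W,(x.min()-.5,r),.04)[:2].round(4),plane(W,(x.max()+.5,r),.04)[:2].round(4))
H=[plane(W,p,.014)[:2] for p in((240.5,73),(314,64.5),(260.5,219),(326,213))];print(np.round(H,4))
print("base",[plane(W,p,.014)[:2].round(4) for p in((230,63),(324,52))])
```

```text
knob [ 0.6066 -0.0231  0.227 ] ball [ 0.6391 -0.0515  0.241 ]
80 [208 209 208 207 181 148 147 151 148 148 150 206 213 210 211 213] 267 292 [ 0.5322 -0.0445] [ 0.5323 -0.0164]
100 [211 209 208 209 195 156 149 148 151 150 147 176 211 213 213 212] 268 294 [ 0.5529 -0.0436] [ 0.5529 -0.014 ]
120 [212 210 209 209 209 189 151 148 150 149 149 152 208 215 219 218] 271 295 [ 0.5741 -0.0405] [ 0.5741 -0.0126]
140 [212 215 215 214 215 210 167 149 148 150 150 148 183 219 219 219] 274 297 [ 0.596  -0.0372] [ 0.596  -0.0101]
150 [217 215 215 215 217 216 180 150 147 151 148 149 166 216 223 222] 274 298 [ 0.6072 -0.0373] [ 0.6073 -0.0088]
[[ 0.5224 -0.0751]
 [ 0.5134  0.009 ]
 [ 0.698  -0.0548]
 [ 0.69    0.0293]]
base [array([ 0.5117, -0.0867]), array([0.5003, 0.0199])]
```

```bash
python3 nudge.py '[[0.0223,-0.0266,0,0],[0.0223,-0.0266,0,0],[0.0223,-0.0266,0,0],[0.0223,-0.0266,0,0],[0.0222,-0.0266,0,-0.055],[0,0,0.04,-0.057],[0,0,0.04,0],[0,0,0.04,0],[0,0,0.03,0],[0,0,0,0],[0,0,0,0],[0,0,0,0]]' 0.055 | head -4
python3 - <<'E'
from h import *
from rig import robot
T=robot.camera("top");save(T,"t12")
print(delta(robot.get_obs(),[.529,-.1646,.008],np.radians(96.6)))
h=cv2.cvtColor(T["img"],cv2.COLOR_RGB2HSV)
m=((h[...,2]>190)&(h[...,1]<40)).astype(np.uint8)
for c in cv2.findContours(m,cv2.RETR_EXTERNAL,cv2.CHAIN_APPROX_NONE)[0]:
    r=cv2.minAreaRect(c)
    if 20<cv2.contourArea(c)<200 and 300<r[0][0]<400 and 180<r[0][1]<290:print(np.round(r[0],1),plane(T,r[0],.03).round(4))
E
```

```text
time: 14.92
position: [0.531, -0.1656, 0.1181]
tool_rot: [-0.056, 0.998, -0.001, 0.001]
ft_force: [-0.2, -0.8, 0.4]
(array([0.0028, 0.0015, 0.1107]), np.float64(-0.003749465423537046), np.float64(1.6822385920029852))
[385. 258.] [ 0.3962 -0.323   0.03  ]
```

```bash
python3 nudge.py '[[0.0028,0.0015,0.03,0],[0,0,0.04,0],[0,0,0.04,0],[0,0,0,0],[0,0,0,0],[0,0,0,0]]' | head -4
python3 nudge.py '[[0,0,0,0],[0,0,0,0],[0,0,0,0],[0,0,0,0],[0,0,0,0],[0,0,0,0],[0,0,0,0]]' 0.03 40
python3 - <<'E'
from rig import robot
print(robot.get_obs()["position"])
E
```

```text
time: 15.47
position: [0.5284, -0.1637, 0.0083]
tool_rot: [-0.056, 0.998, -0.001, 0.001]
ft_force: [-0.8, 0.2, 0.4]
time: 16.05
position: [0.5277, -0.1634, 0.008]
tool_rot: [-0.056, 0.998, -0.001, 0.001]
ft_force: [-0.6, 0.7, 7.3]
grip_width: 0.0362
grip_force: 40.0
[ 0.52773598 -0.16339806  0.00799852]
```

```bash
python3 nudge.py '[[0,0,-0.015,0],[0,0,-0.025,0],[0,0,-0.025,0],[-0.0023,0.0219,0,0],[-0.0023,0.0219,0,0],[-0.0023,0.0219,0,0],[-0.0023,0.0219,0,0],[-0.0023,0.0218,0,0],[-0.0024,0.0218,0,0],[0,0,0,0],[0,0,0,0],[0,0,0,0]]'
python3 - <<'E'
from h import *
from rig import robot
S=robot.camera("side");T=robot.camera("top");save(T,"t13")
a=cv2.resize(S["img"][170:320,240:400,::-1],None,fx=3.6,fy=3.6,interpolation=cv2.INTER_CUBIC)
cv2.imwrite("pics/s13.png",a);print(delta(robot.get_obs(),[.5281,-.0316,.048],np.radians(96.2)))
E
```

```text
time: 17.05
position: [0.5263, -0.0314, 0.0717]
tool_rot: [-0.056, 0.998, -0.0, 0.0]
ft_force: [0.1, -0.1, -1.7]
grip_width: 0.0358
grip_force: 40.0
(array([-0.0017,  0.0003,  0.0236]), np.float64(0.0029914220382076806), np.float64(1.6819981624567528))
```

View pics/s13.png

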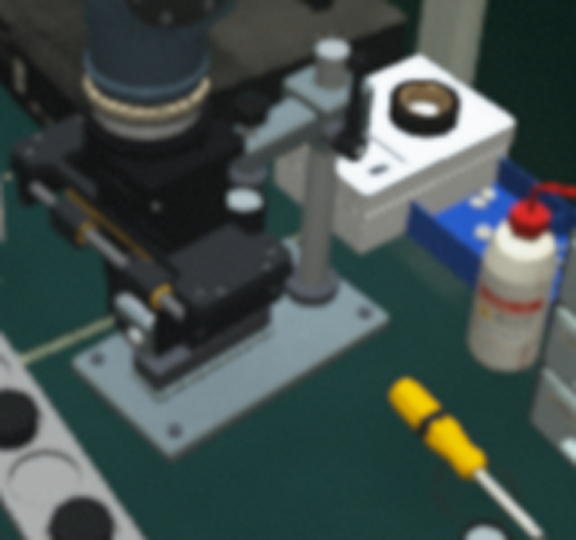

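```bash
python3 nudge.py '[[-0.0017,0.0003,0.01,0],[0,0,0.008,0],[0,0,0.004,0],[0,0,0.0016,0],[0,0,0,0],[0,0,0,0],[0,0,0,0]]'
python3 - <<'E'
from h import *
from rig import robot
print(plane(S:=robot.camera("side"),(307.8,225.6),.1417).round(4));save(S,"s14")
i=S["img"]
m=((i.min(2)>165)).astype(np.uint8);m[:205]=0;m[250:]=0;m[:,:290]=0;m[:,325:]=0
for k in cv2.findContours(m,0,1)[0]:
    if cv2.contourArea(k)>10:
        e=cv2.minAreaRect(k);print(e,[plane(S,e[0],z).round(4) for z in(.115,.118)])
E
```

```text
time: 17.73
position: [0.5273, -0.031, 0.0479]
tool_rot: [-0.056, 0.998, -0.0, -0.001]
ft_force: [-3.0, -2.5, 4.2]
grip_width: 0.0357
grip_force: 40.0
[ 0.6035 -0.0282  0.1417]
```

```bash
python3 nudge.py '[[0,0,0.0005,0],[0,0,0,0],[0,0,0,0],[0,0,0,0],[0,0,0,0]]' 0.05
python3 nudge.py '[[0,0,-0.02,0],[0,0,-0.03,0],[0.03,0,-0.03,0],[0.03,0.02,0,0],[0.03,0.03,0,0],[0,0,0,0],[0,0,0,0]]' | head -3
python3 - <<'E'
from h import *
from rig import robot
S=robot.camera("side");T=robot.camera("top");save(S,"s15");save(T,"t15")
print(plane(S,(310,198.6),.227))
a=cv2.resize(S["img"][175:275,260:345,::-1],None,fx=6,fy=6,interpolation=cv2.INTER_CUBIC)
b=cv2.resize(T["img"][165:235,255:315,::-1],None,fx=4,fy=4,interpolation=cv2.INTER_CUBIC)
c=np.zeros((600,510+240,3),np.uint8);c[:,:510]=a;c[:280,510:]=b;cv2.imwrite("pics/st15.png",c)
E
```

```text
time: 18.2
position: [0.528, -0.0305, 0.0473]
tool_rot: [-0.056, 0.998, 0.0, 0.0]
ft_force: [-0.3, -0.4, -0.2]
grip_width: 0.0489
grip_force: 0.0
time: 18.78
position: [0.4312, 0.01, 0.1271]
tool_rot: [-0.057, 0.998, 0.0, -0.001]
[ 0.59977409 -0.03597068  0.227     ]
```

View pics/st15.png

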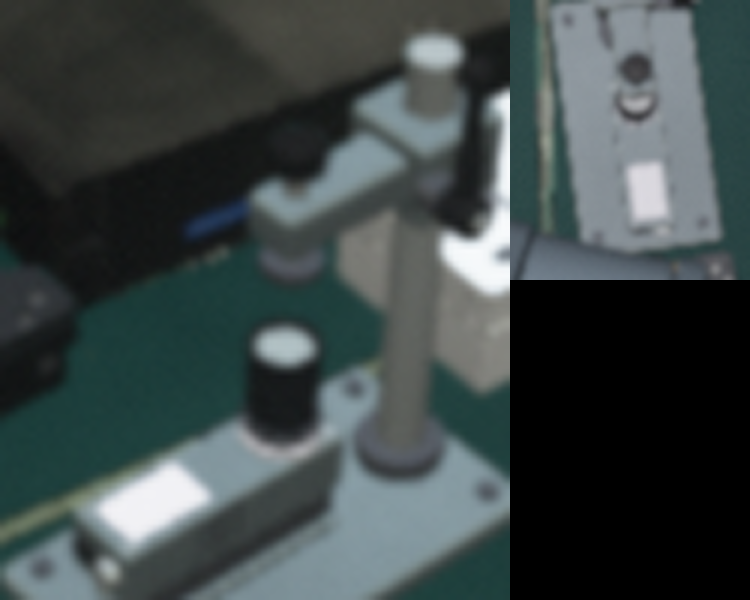

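Run:
```python
from h import *
from rig import robot
S=robot.camera("side");T=robot.camera("top");o=robot.get_obs();print(o["position"])
def proj(c,P):
    q=R.from_quat(c["attitude"]).inv().apply(np.array(P)-c["xyz"]);return np.array([c["cx"]+c["fx"]*q[0]/q[2],c["cy"]+c["fy"]*q[1]/q[2]])
for n,z in(("lens",.118),("foot",.165),("knob",.227)):
    p=proj(S,(.6066,-.0231,z));print(n,(p-[260,175])*6)
p=proj(S,(.6066+.07*.994,-.0231+.07*.108,.228));print("coltop",(p-[260,175])*6)
for z in(.118,.227,.078): print("top",z,(proj(T,(.6066,-.0231,z))-[255,165])*4)
# glass blob precise
i=S["img"];g=i.min(2)
m=(g>110).astype(np.uint8);mm=np.zeros_like(m);mm[225:242,298:318]=m[225:242,298:318]
k=max(cv2.findContours(mm,0,1)[0],key=cv2.contourArea);M=cv2.moments(mm,True);print("glass",(M["m10"]/M["m00"]-260)*6,(M["m01"]/M["m00"]-175)*6)
```

```text
[0.43593075 0.00791036 0.12707314]
lens [283.27706649 339.18978088]
foot [288.11429907 247.49831189]
knob [294.94747713 117.97298438]
coltop [432.26107821  48.31369908]
top 0.118 [126.61494095  93.15369608]
top 0.227 [128.10559527  65.90309904]
top 0.078 [126.12952119 102.02763683]
glass 291.33333333333326 352.66666666666663
```

```bash
python3 nudge.py '[[0,0,-0.04,0],[0,0,-0.04,0],[0,0,-0.04,0],[0,0,-0.04,0],[0,0,-0.013,0],[-0.0332,-0.01,0,0],[-0.0332,-0.01,0,0],[-0.0332,-0.01,0,0],[-0.0332,-0.01,0,0],[-0.0332,-0.01,0,0],[0,0,0.03,0],[0,0,0.02,0],[0,0,0,0],[0,0,0,0],[0,0,0,0]]' 0.0 10
python3 - <<'E'
from h import *
from rig import robot
print(delta(robot.get_obs(),[.6066,-.0231,.185],np.radians(96.2)))
E
```

```text
time: 20.23
position: [0.6054, -0.0229, 0.2508]
tool_rot: [-0.056, 0.998, -0.0, 0.001]
ft_force: [-0.1, 0.4, 0.6]
grip_width: 0.0004
grip_force: 0.0
(array([-0.001 , -0.0003,  0.0658]), np.float64(0.0036776620341205657), np.float64(1.6826844024526657))
```

```bash
python3 nudge.py '[[-0.001,0,0.015,0],[0,0,0.01,0],[0,0,0.01,0],[0,0,0,0]]'
python3 nudge.py '[[0,0,0.01,0],[0,0,0.01,0],[0,0,0.006,0],[0,0,0,0],[0,0,0,0]]'
python3 nudge.py '[[0,0,0.003,0],[0,0,0.001,0],[0,0,0,0]]'
```

```text
time: 20.57
position: [0.6048, -0.0223, 0.214]
tool_rot: [-0.056, 0.998, 0.0, -0.001]
ft_force: [-0.2, -0.1, 0.7]
grip_width: 0.0005
grip_force: 0.0
time: 20.98
position: [0.605, -0.0223, 0.1881]
tool_rot: [-0.056, 0.998, 0.0, -0.001]
ft_force: [0.4, -0.0, -0.1]
grip_width: 0.0006
grip_force: 0.0
time: 21.23
position: [0.6055, -0.0224, 0.1849]
tool_rot: [-0.056, 0.998, -0.0, 0.0]
ft_force: [-0.3, -0.0, -0.7]
grip_width: 0.0005
grip_force: 0.0
```

```bash
python3 nudge.py '[[0,0,0.002,0],[0,0,0.002,0],[0,0,0,0]]'
python3 nudge.py '[[0,0,0.001,0],[0,0,0.001,0],[0,0,0,0]]'
python3 nudge.py '[[0,0,0.001,0],[0,0,0,0]]'
```

```text
time: 21.48
position: [0.6055, -0.0224, 0.1808]
tool_rot: [-0.056, 0.998, 0.0, 0.0]
ft_force: [-0.5, -0.1, -0.1]
grip_width: 0.0004
grip_force: 0.1
time: 21.73
position: [0.6055, -0.0224, 0.1804]
tool_rot: [-0.056, 0.998, -0.0, 0.0]
ft_force: [-2.7, 0.5, 8.5]
grip_width: 0.0005
grip_force: 4.1
time: 21.9
position: [0.6056, -0.0224, 0.1803]
tool_rot: [-0.056, 0.998, -0.0, 0.0]
ft_force: [-4.0, 0.9, 12.5]
grip_width: 0.0001
grip_force: 6.4
```

```bash
python3 nudge.py '[[0,0,-0.005,0],[0,0,-0.025,0],[0,0,-0.03,0],[0.011,-0.0204,0,0],[0.011,-0.0204,0,0],[0,0,0.025,0],[0,0,0.025,0],[0,0,0,0],[0,0,0,0],[0,0,0,0]]'
python3 nudge.py '[[-0.008,0,0,0],[-0.008,0,0,0],[-0.008,0,0,0],[-0.008,0,0,0],[-0.008,0,0,0],[-0.008,0,0,0]]'
python3 nudge.py '[[-0.008,0,0,0],[-0.008,0,0,0],[-0.008,0,0,0],[-0.008,0,0,0]]'
```

```text
time: 22.73
position: [0.5889, -0.0654, 0.1886]
tool_rot: [-0.056, 0.998, -0.0, 0.0]
ft_force: [-0.3, -0.3, 0.8]
grip_width: 0.0002
grip_force: 0.0
time: 23.23
position: [0.6371, -0.0598, 0.1881]
tool_rot: [-0.056, 0.998, -0.0, 0.0]
ft_force: [-0.2, -0.2, -0.1]
grip_width: 0.0004
grip_force: 0.0
time: 23.57
position: [0.6669, -0.0562, 0.1873]
tool_rot: [-0.056, 0.998, 0.0, -0.002]
ft_force: [-4.2, -0.5, -1.6]
grip_width: 0.0008
grip_force: 1.5
```

```bash
python3 nudge.py '[[-0.006,0,0,0],[-0.006,0,0,0],[0,0,0,0]]'
python3 nudge.py '[[-0.005,0,0,0],[0,0,0,0]]'
python3 nudge.py '[[-0.003,0,0,0],[0,0,0,0]]'
```

```text
time: 23.82
position: [0.6805, -0.055, 0.1875]
tool_rot: [-0.056, 0.998, 0.0, 0.0]
ft_force: [-1.9, 0.0, -0.1]
grip_width: 0.0005
grip_force: 0.7
time: 23.98
position: [0.6853, -0.0545, 0.188]
tool_rot: [-0.056, 0.998, -0.0, 0.0]
ft_force: [-2.7, -0.1, -1.3]
grip_width: 0.0008
grip_force: 0.9
time: 24.15
position: [0.688, -0.0542, 0.1882]
tool_rot: [-0.056, 0.998, -0.0, 0.0]
ft_force: [-2.1, -0.0, -0.2]
grip_width: 0.0007
grip_force: 1.0
```

```bash
python3 nudge.py '[[-0.003,0,0,0],[0,0,0,0]]'
python3 nudge.py '[[-0.003,0,0,0],[0,0,0,0]]'
python3 nudge.py '[[-0.002,0,0,0],[0,0,0,0]]'
```

```text
time: 24.32
position: [0.6896, -0.0539, 0.188]
tool_rot: [-0.056, 0.998, 0.0, -0.001]
ft_force: [-5.6, -0.2, 1.7]
grip_width: 0.0005
grip_force: 2.5
time: 24.48
position: [0.6903, -0.0538, 0.1877]
tool_rot: [-0.056, 0.998, 0.0, -0.004]
ft_force: [-9.6, -1.3, 4.0]
grip_width: 0.0009
grip_force: 4.9
time: 24.65
position: [0.6906, -0.0536, 0.1875]
tool_rot: [-0.056, 0.998, 0.0, -0.006]
ft_force: [-12.6, -2.2, 4.8]
grip_width: 0.0003
grip_force: 6.4
```

```bash
python3 nudge.py '[[0.015,0,0,0],[0.015,0,-0.02,0],[0,0,-0.04,0],[0,0,-0.04,0],[0,0,-0.035,0.112],[0.0151,0.0356,0,0],[0.0151,0.0356,0,0],[0.0151,0.0356,0,0],[0.0151,0.0356,0,0],[0.0151,0.0356,0,0],[0.0151,0.0356,0,0],[0.0151,0.0356,0,0],[0.0151,0.0356,0,0],[0.0151,0.0356,0,0],[0.0151,0.0356,0,0],[0,0,0,0],[0,0,0,0],[0,0,0,0]]' | head -3
cat > rest.py <<'E'
from lens import *
W=robot.camera("wrist");print(robot.get_obs()["position"],W["xyz"]);T=robot.camera("top");S=robot.camera("side")
save(W,"w20");save(T,"t20");save(S,"s20")
for n,c,box in(("W",W,(0,0,560,246)),("T",T,(120,190,250,290)),("S",S,(140,150,260,260))):
    i=c["img"];h=cv2.cvtColor(i,cv2.COLOR_RGB2HSV)
    m=((h[...,2]<60)&((i[...,1].astype(int)-i[...,0])<15)).astype(np.uint8)
    q=np.zeros_like(m);x0,y0,x1,y1=box;q[y0:y1,x0:x1]=m[y0:y1,x0:x1]
    q=cv2.morphologyEx(q,cv2.MORPH_OPEN,np.ones((3,3),np.uint8))
    for k in cv2.findContours(q,0,1)[0]:
        if cv2.contourArea(k)>600:
            a=cv2.approxPolyDP(cv2.convexHull(k),6,True)[:,0];print(n,cv2.contourArea(k),a.tolist())
E
python3 rest.py
```

```text
time: 26.15
position: [0.5156, 0.2997, 0.3236]
tool_rot: [-0.0, 1.0, 0.0, 0.002]
[0.51583263 0.29890014 0.32342427] [0.44124363 0.29948839 0.48485646]
W 2685.0 [[166, 242], [177, 227], [422, 233], [393, 245]]
W 636.5 [[31, 97], [52, 93], [64, 110], [44, 118]]
W 9082.0 [[448, 40], [486, 29], [514, 76], [559, 197], [480, 204], [437, 186]]
T 3500.0 [[137, 190], [159, 190], [221, 224], [219, 262], [160, 272]]
S 2306.5 [[208, 176], [233, 219], [191, 241], [171, 196]]
S 1630.0 [[214, 150], [259, 150], [259, 212], [218, 169]]
S 1580.0 [[191, 150], [194, 171], [140, 189], [146, 150]]
```

Run:
```python
from lens import *
i=cv2.imread("pics/w20.png")[:,:,::-1]
print(i[130,0:560:20].tolist());print(i[0:246:12,270].tolist())
m=((i.max(2)<110)&((i[...,1].astype(int)-i[...,0])<14)).astype(np.uint8);m[246:]=0
m=cv2.morphologyEx(m,cv2.MORPH_OPEN,np.ones((5,5),np.uint8))
for k in cv2.findContours(m,0,1)[0]:
    if cv2.contourArea(k)>3000:print(cv2.contourArea(k),cv2.approxPolyDP(cv2.convexHull(k),5,True)[:,0].tolist(),cv2.boxPoints(cv2.minAreaRect(k)).round().tolist())
```

```text
[[51, 84, 83], [61, 90, 89], [93, 114, 113], [150, 160, 161], [210, 210, 211], [236, 233, 233], [79, 98, 90], [59, 94, 93], [52, 88, 87], [251, 249, 251], [57, 56, 57], [58, 59, 58], [58, 59, 60], [62, 64, 62], [62, 62, 62], [62, 62, 62], [63, 63, 63], [62, 63, 64], [60, 60, 61], [99, 119, 119], [100, 119, 116], [53, 87, 84], [31, 35, 31], [27, 24, 29], [26, 25, 28], [40, 36, 35], [86, 83, 82], [69, 67, 65]]
[[114, 159, 138], [224, 226, 209], [85, 102, 97], [63, 90, 88], [62, 90, 87], [51, 86, 83], [226, 218, 219], [56, 56, 56], [64, 65, 64], [60, 59, 59], [61, 61, 61], [59, 62, 61], [59, 59, 60], [63, 62, 61], [58, 60, 60], [61, 62, 62], [62, 98, 96], [58, 95, 93], [56, 92, 92], [52, 82, 81], [72, 67, 63]]
3318.0 [[165, 245], [177, 227], [422, 233], [421, 245]] [[165.0, 227.0], [422.0, 227.0], [422.0, 245.0], [165.0, 245.0]]
19115.5 [[190, 71], [373, 92], [364, 193], [179, 173]] [[178.0, 174.0], [190.0, 70.0], [376.0, 91.0], [365.0, 195.0]]
19596.0 [[559, 21], [559, 198], [480, 204], [439, 187], [446, 42], [487, 27]] [[436.0, 21.0], [559.0, 21.0], [559.0, 204.0], [436.0, 204.0]]
```

Run:
```python
from lens import *
W=robot.camera("wrist")
F1,F2=plane(W,(190,70.5),.0138),plane(W,(373.5,91.5),.0138)
B2,B1=plane(W,(364.5,193.5),.0602),plane(W,(179,173.5),.0602)
for n,v in(("F",F2-F1),("B",B2-B1),("s1",B1-F1),("s2",B2-F2)):print(n,v.round(4),np.linalg.norm(v).round(4),np.degrees(np.arctan2(v[1],v[0])).round(2))
C=(F1+F2+B1+B2)/4;print(F1,F2,B1,B2,"C",C)
# back-edge height from the top camera too
T=robot.camera("top");i=T["img"];print(robot.get_obs()["position"])
m=((i.max(2)<110)&((i[...,1].astype(int)-i[...,0])<14)).astype(np.uint8);q=0*m;q[205:280,130:240]=m[205:280,130:240]
for k in cv2.findContours(q,0,1)[0]:
    if cv2.contourArea(k)>600:print(cv2.boxPoints(cv2.minAreaRect(k)).round(1).tolist())
t=cv2.imread("pics/top0.png")[:,:,::-1]
m=((t.max(2)<110)&((t[...,1].astype(int)-t[...,0])<14)).astype(np.uint8);q=0*m;q[205:280,130:240]=m[205:280,130:240]
q=cv2.morphologyEx(q,cv2.MORPH_OPEN,np.ones((3,3),np.uint8))
for k in cv2.findContours(q,0,1)[0]:
    if cv2.contourArea(k)>600:
        b=cv2.approxPolyDP(cv2.convexHull(k),3,True)[:,0];print("top0",b.tolist())
        print([plane(T,p,z).round(4).tolist() for p in b for z in(.0138,.0602)])
```

```text
F [0.0266 0.2408 0.    ] 0.2423 83.71
B [0.0268 0.2378 0.    ] 0.2393 83.58
s1 [ 0.1273 -0.0117  0.0464] 0.136 -5.27
s2 [ 0.1275 -0.0147  0.0464] 0.1365 -6.6
[0.38912399 0.18357436 0.0138    ] [0.41567666 0.42442232 0.0138    ] [0.51639609 0.17183457 0.0602    ] [0.54315661 0.40967629 0.0602    ] C [0.46608834 0.29737689 0.037     ]
[0.51558275 0.29813738 0.32299314]
[[130.0, 205.0], [222.0, 205.0], [222.0, 279.0], [130.0, 279.0]]
top0 [[145, 216], [222, 223], [220, 263], [145, 257]]
[[0.546, 0.4259, 0.0138], [0.5408, 0.4112, 0.0602], [0.5181, 0.1824, 0.0138], [0.5138, 0.176, 0.0602], [0.3927, 0.1896, 0.0138], [0.3927, 0.183, 0.0602], [0.4169, 0.4243, 0.0138], [0.416, 0.4097, 0.0602]]
```

```bash
python3 nudge.py '[[-0.006,-0.039,-0.002,0],[-0.006,-0.039,-0.002,0],[-0.006,-0.039,-0.002,0],[-0.006,-0.039,-0.002,0],[-0.006,-0.039,-0.002,0],[-0.006,-0.039,-0.002,0],[-0.006,-0.039,-0.002,0],[-0.006,-0.039,-0.002,0],[-0.006,-0.039,0,0],[-0.006,-0.039,0,0],[-0.006,-0.039,0,0],[-0.006,-0.039,0,0],[-0.006,-0.039,0,0],[-0.006,-0.039,0,0],[0,0,0,0],[0,0,0,0],[0,0,0,0]]' 0.055 | head -3
python3 - <<'E'
from lens import *
W=robot.camera("wrist");save(W,"w21");print(robot.get_obs()["position"],W["xyz"]);scan(W,(.03,.06))
E
```

```text
time: 27.82
position: [0.5982, -0.2472, 0.3385]
tool_rot: [0.001, 1.0, 0.001, -0.0]
[ 0.59827031 -0.24630903  0.33878146] [ 0.52434942 -0.24732902  0.50006182]
rect [285.5 211.9] [39.1  5.2] 2.0 area 163.0 circ [285.5 212.5] 19.6 [array([ 0.6639, -0.2366]), array([ 0.655 , -0.2372])]
rect [489.5 211. ] [22.6 56.9] 2.8 area 883.0 circ [489.  210.5] 29.6 [array([0.6616, 0.0592]), array([0.6529, 0.0396])]
rect [258.5 178.5] [17. 17.] 90.0 area 234.0 circ [258.5 178.1] 9.1 [array([ 0.6131, -0.2749]), array([ 0.6074, -0.2732])]
rect [108.4 169.9] [134.2 106.9] 79.9 area 8488.0 circ [ 88.1 173.5] 74.3 [array([ 0.6058, -0.5149]), array([ 0.6006, -0.4978])]
rect [263.2 144.2] [26.4 88.1] 7.6 area 1631.5 circ [264.5 144.5] 44.7 [array([ 0.5662, -0.2658]), array([ 0.5635, -0.2646])]
rect [433.3 165.5] [144.1  77.4] 89.2 area 8683.5 circ [434.  165.5] 80.9 [array([ 0.5958, -0.0288]), array([ 0.5912, -0.0428])]
rect [216.3  62.7] [19.8 19.1] 45.0 area 302.5 circ [215.7  62.9] 10.6 [array([ 0.462 , -0.3275]), array([ 0.4659, -0.3224])]
rect [308.5  56. ] [20. 19.] 90.0 area 315.0 circ [308.2  56.1] 10.8 [array([ 0.4541, -0.2081]), array([ 0.4586, -0.2106])]
rect [428.5  65.9] [161.7 173.9] 19.1 area 8649.5 circ [439.4  78.3] 102.5 [array([ 0.4813, -0.0359]), array([ 0.484 , -0.0494])]
rect [303.   36.8] [79.  28.3] 81.0 area 1458.0 circ [302.   36.5] 41.1 [array([ 0.4312, -0.2165]), array([ 0.4371, -0.2184])]
rect [218.4  40.6] [83.3 28.2] 86.2 area 1595.5 circ [217.5  40.5] 43.4 [array([ 0.4355, -0.3238]), array([ 0.4412, -0.3189])]
rect [169.9 105.4] [211.9   4.6] 85.1 area 684.5 circ [168.5 105.5] 105.9 [array([ 0.5145, -0.3933]), array([ 0.5151, -0.384 ])]
```

```bash
python3 nudge.py '[[0.0362,0.0036,0.015,0],[0.0362,0.0036,0.015,0],[0.0362,0.0036,0.015,0],[0.0362,0.0036,0.015,0],[0.0362,0.0036,0.015,0],[0.0362,0.0036,0.015,0],[0,0,0.035,-0.0915],[0,0,0.035,-0.0915],[0,0,0.035,0],[0,0,0,0],[0,0,0,0],[0,0,0,0]]' | head -4
python3 - <<'E'
from h import *
from rig import robot
print(delta(robot.get_obs(),[.3809,-.225,.008],np.radians(100.5)))
E
```

```text
time: 28.87
position: [0.3826, -0.2252, 0.1454]
tool_rot: [-0.092, 0.996, -0.001, 0.001]
ft_force: [-0.5, -0.3, 0.2]
(array([0.0018, 0.0008, 0.1374]), np.float64(0.00108680581913978), np.float64(1.755142704073441))
```

```bash
python3 nudge.py '[[0.0018,0.0008,0.03,0],[0,0,0.04,0],[0,0,0.04,0],[0,0,0.0274,0],[0,0,0,0],[0,0,0,0],[0,0,0,0]]' | head -4
python3 nudge.py '[[0,0,0,0],[0,0,0,0],[0,0,0,0],[0,0,0,0],[0,0,0,0],[0,0,0,0]]' 0.03 40
python3 nudge.py '[[0,0,-0.02,0],[0,0,-0.03,0],[0,0,-0.04,0],[0,0,-0.04,0],[0,0,0,0.098],[0,0,0,0.098],[0,0,0,0.097],[0,0,0,0],[0,0,0,0]]'
python3 - <<'E'
from h import *
from rig import robot
o=robot.get_obs();d=np.radians(-6.3);ex=np.array([np.cos(d),np.sin(d)]);ey=np.array([-ex[1],ex[0]]);C=np.array([.466,.298])
for s in(.078,0,-.078):
    p=C-.0445*ex+s*ey;print(s,p.round(4),delta(o,[*p,.10],np.radians(83.7)))
E
```

```text
time: 29.45
position: [0.3812, -0.2259, 0.0087]
tool_rot: [-0.092, 0.996, -0.002, 0.001]
ft_force: [0.2, -1.1, -0.2]
time: 29.95
position: [0.3802, -0.2251, 0.0078]
tool_rot: [-0.092, 0.996, -0.001, 0.001]
ft_force: [0.5, 0.4, 9.2]
grip_width: 0.0359
grip_force: 40.0
time: 30.7
position: [0.3792, -0.2243, 0.1366]
tool_rot: [0.054, 0.999, 0.0, -0.0]
ft_force: [0.4, -0.2, -3.1]
grip_width: 0.0356
grip_force: 39.9
0.078 [0.4303 0.3804] (array([0.0139, 0.6067, 0.0368]), np.float64(0.002651179978609086), np.float64(1.463491763897863))
0 [0.4218 0.3029] (array([0.0141, 0.5287, 0.0368]), np.float64(0.002651179978609086), np.float64(1.463491763897863))
-0.078 [0.4132 0.2254] (array([0.0143, 0.4507, 0.0368]), np.float64(0.002651179978609086), np.float64(1.463491763897863))
```

```bash
python3 nudge.py '[[0.001,0.0404,0,0],[0.001,0.0404,0,0],[0.001,0.0404,0,0],[0.001,0.0404,0,0],[0.001,0.0404,0,0],[0.001,0.0404,0,0],[0.001,0.0404,0,0],[0.001,0.0404,0,0],[0.001,0.0404,0,0],[0.001,0.0404,0,0],[0.001,0.0404,0,0],[0.001,0.0404,0,0],[0.001,0.0404,0,0],[0.001,0.0404,0,0],[0.001,0.0404,0,0],[0,0,0,0],[0,0,0,0],[0,0,0,0]]' | head -4
python3 - <<'E'
from h import *
from rig import robot
print(delta(robot.get_obs(),[.4303,.3804,.072],np.radians(83.7)))
E
```

```text
time: 32.2
position: [0.4298, 0.3787, 0.1356]
tool_rot: [0.054, 0.999, -0.001, -0.001]
ft_force: [-0.2, -0.5, -2.1]
(array([-0.0004,  0.0019,  0.0636]), np.float64(0.0024583368798325456), np.float64(1.4632989207990865))
```

```bash
python3 nudge.py '[[0,0.0019,0.03,0],[0,0,0.025,0],[0,0,0.0085,0],[0,0,0,0],[0,0,0,0]]' | head -4
python3 nudge.py '[[0,0,0.004,0],[0,0,0.004,0],[0,0,0.002,0],[0,0,0,0]]' - 15
python3 nudge.py '[[0,0,0.003,0],[0,0,0.003,0],[0,0,0,0]]' - 8
python3 nudge.py '[[0,0,0.003,0],[0,0,0.003,0],[0,0,0,0]]'
```

```text
time: 32.62
position: [0.4313, 0.38, 0.073]
tool_rot: [0.055, 0.998, -0.0, -0.001]
ft_force: [0.9, -0.3, -1.6]
time: 32.95
position: [0.4317, 0.3813, 0.0634]
tool_rot: [0.055, 0.998, 0.0, 0.0]
ft_force: [0.8, -0.9, -0.9]
grip_width: 0.0359
grip_force: 15.0
time: 33.2
position: [0.4312, 0.3815, 0.0569]
tool_rot: [0.055, 0.999, 0.0, 0.0]
ft_force: [-1.6, 2.2, 0.4]
grip_width: 0.0359
grip_force: 8.0
time: 33.45
position: [0.4311, 0.3812, 0.0505]
tool_rot: [0.055, 0.999, -0.0, -0.0]
ft_force: [-2.4, 0.9, -0.5]
grip_width: 0.0359
grip_force: 8.0
```

```bash
python3 nudge.py '[[0,0,0.003,0],[0,0,0.003,0],[0,0,0.003,0],[0,0,0,0]]'
python3 nudge.py '[[0,0,0.003,0],[0,0,0.002,0],[0,0,0,0]]'
python3 nudge.py '[[0,0,0.002,0],[0,0,0.001,0],[0,0,0,0]]'
```

```text
time: 33.78
position: [0.4313, 0.3811, 0.0414]
tool_rot: [0.055, 0.998, -0.0, -0.0]
ft_force: [-0.4, 2.1, -1.7]
grip_width: 0.0358
grip_force: 8.0
time: 34.03
position: [0.4317, 0.3812, 0.0367]
tool_rot: [0.055, 0.998, 0.0, 0.0]
ft_force: [0.0, -0.1, -1.0]
grip_width: 0.0359
grip_force: 8.0
time: 34.28
position: [0.4317, 0.3813, 0.034]
tool_rot: [0.055, 0.998, 0.0, 0.0]
ft_force: [-0.1, -0.1, -0.6]
grip_width: 0.036
grip_force: 8.0
```

```bash
python3 nudge.py '[[0,0,0.001,0],[0,0,0.001,0],[0,0,0,0]]'
python3 nudge.py '[[0,0,0.001,0],[0,0,0,0]]'
python3 nudge.py '[[0,0,0,0],[0,0,0,0],[0,0,0,0],[0,0,0,0]]' 0.05
python3 nudge.py '[[0,0,-0.03,0],[0,0,-0.04,0],[0,0,-0.04,0],[-0.03,-0.03,-0.04,0],[-0.03,-0.03,-0.04,0],[-0.03,-0.02,0,0],[0,0,0,0],[0,0,0,0],[0,0,0,0]]' | head -3
python3 - <<'E'
from lens import *
W=robot.camera("wrist");save(W,"w22");print(robot.get_obs()["position"],W["xyz"]);scan(W,(.04,.05,.1))
E
```

```text
time: 34.53
position: [0.4314, 0.3812, 0.0321]
tool_rot: [0.055, 0.998, 0.0, 0.0]
ft_force: [0.5, -0.2, -0.5]
grip_width: 0.0359
grip_force: 8.0
time: 34.7
position: [0.4314, 0.3812, 0.0319]
tool_rot: [0.055, 0.998, 0.0, 0.0]
ft_force: [-0.4, -1.2, 5.6]
grip_width: 0.0359
grip_force: 8.0
time: 35.03
position: [0.4311, 0.3812, 0.0309]
tool_rot: [0.055, 0.998, -0.0, -0.0]
ft_force: [0.3, 0.4, -0.6]
grip_width: 0.0487
grip_force: 0.0
time: 35.78
position: [0.4959, 0.3104, 0.1975]
tool_rot: [0.055, 0.998, -0.0, -0.001]
[0.495376   0.31083105 0.19722315] [0.42282276 0.31873941 0.35913338]
rect [ 12.5 231. ] [28. 25.] 90.0 area 434.0 circ [ 12.5 232. ] 18.0 [array([0.5071, 0.0403]), array([0.5044, 0.049 ]), array([0.4912, 0.0926])]
rect [ 20.7 163.8] [173.5  49.5] 80.1 area 3171.0 circ [ 30.5 162.5] 87.6 [array([0.4411, 0.0798]), array([0.4406, 0.0873]), array([0.4377, 0.1247])]
rect [430.5  78. ] [98. 13.] 90.0 area 371.5 circ [429.  78.] 49.2 [array([0.4075, 0.4548]), array([0.408 , 0.4505]), array([0.4104, 0.4292])]
rect [139.1  14.5] [  7.6 281.2] 82.8 area 1399.0 circ [139.5  17.5] 140.6 [array([0.3316, 0.21  ]), array([0.3345, 0.2134]), array([0.3488, 0.2305])]
```

```bash
cat > deck.py <<'E'
from lens import *
d=np.radians(-6.3);t=np.radians(18)
ex=np.array([np.cos(d)*np.cos(t),np.sin(d)*np.cos(t),np.sin(t)]);ey=np.array([-np.sin(d),np.cos(d),0]);ez=np.cross(ex,ey)
C=np.array([.466,.298,.037])
def D(x,y,z):return C+x*ex+y*ey+z*ez
def proj(c,P):
    q=R.from_quat(c["attitude"]).inv().apply(np.array(P)-c["xyz"]);return np.array([c["cx"]+c["fx"]*q[0]/q[2],c["cy"]+c["fy"]*q[1]/q[2]])
E
python3 - <<'E'
from deck import *
W=robot.camera("wrist");i=W["img"]
for n,P in(("lens",(.037+.002,.078,.06)),("tail",(-.0555,.078,.03)),("label",(-.02,.078,.03))):
    p=proj(W,D(*P));print(n,p)
u,v=proj(W,D(-.02,.078,.03)).astype(int)
for r in range(60,246,12):print(r,i[r,u-60:u+61:8].min(1))
E
```

```text
lens [358.53344622 199.79484057]
tail [349.34417969  94.15863642]
label [349.6970406  134.35647581]
60 [53 56 54 57 54 50 50 51 55 54 49 55 52 53 53 55]
72 [56 50 53 52 50 52 50 51 47 51 54 55 54 58 55 55]
84 [231 233 235 233 233 234 235 240 240 241 242 242 243 244 111  64]
96 [ 63  60  64  58  61  74 221 170 151 149 113  59  62 254 142  56]
108 [ 63  64  60  61  63 118 254 255 255 255 197  62  62 253 143  53]
120 [ 56  62  61  62  61 115 254 255 255 255 203  61  57 254 177  51]
132 [ 59  62  61  57  60 113 253 255 255 255 192  60  61 254 177  53]
144 [ 61  58  60  58  60 109 254 255 255 255 188  61  60 254 189  49]
156 [ 59  61  62  64  60 104 203 201 205 203 191  60  61 252 210  52]
168 [ 65  61  61  58  62 111 206 204 202 206 189  64  62 251 216  58]
180 [ 60  61  61  61  59 102 205 205 199 193 199  60  60 251 235  56]
192 [ 62  63  61  63  62 107 165 124 249 248 237  67  60 249 245  57]
204 [ 63  62  61  62  61 103  70 237 249 250 249  80  59 248 248  56]
216 [ 61  60  60  61  63  99 245  73  94 118 137  61  60 248 248  55]
228 [ 63  58  58  59  60  65  69  66  67  69  65  62  61 245 249  57]
240 [255 255 255 255 255 255 254 254 254 254 254 254 254 254 248  50]
```

```bash
python3 nudge.py '[[0,0,-0.04,-0.11],[0,0,-0.04,0],[0,0,-0.04,0],[-0.006,-0.0393,-0.002,0],[-0.006,-0.0393,-0.002,0],[-0.006,-0.0393,-0.002,0],[-0.006,-0.0393,-0.002,0],[-0.006,-0.0393,-0.002,0],[-0.006,-0.0393,-0.002,0],[-0.006,-0.0393,-0.002,0],[-0.006,-0.0393,0,0],[-0.006,-0.0393,0,0],[-0.006,-0.0393,0,0],[-0.006,-0.0393,0,0],[-0.006,-0.0393,0,0],[-0.006,-0.0393,0,0],[-0.006,-0.0393,0,0],[-0.006,-0.0393,0,0],[0,0,0,0],[0,0,0,0]]' 0.055 | head -3
python3 - <<'E'
from lens import *
W=robot.camera("wrist");save(W,"w23");print(robot.get_obs()["position"],W["xyz"]);scan(W,(.03,.06))
E
```

```text
time: 37.55
position: [0.5868, -0.2796, 0.3304]
tool_rot: [0.001, 1.0, 0.001, -0.001]
[ 0.58674326 -0.27784557  0.33067968] [ 0.51330252 -0.27975228  0.49200456]
rect [307.5 221. ] [39.1  5.3] 2.1 area 173.0 circ [307.5 221. ] 19.6 [array([ 0.6625, -0.237 ]), array([ 0.6528, -0.2398])]
rect [523.  220.5] [23.1 50.7] 4.1 area 813.5 circ [522.5 220.5] 27.5 [array([0.6626, 0.0727]), array([0.6529, 0.0498])]
rect [282.5 188. ] [17.7 17.7] 45.0 area 241.0 circ [282.8 188. ] 9.3 [array([ 0.6139, -0.2728]), array([ 0.6073, -0.2732])]
rect [118. 169.] [109.3  98.7] 56.3 area 8408.0 circ [118.6 168.6] 55.9 [array([ 0.586 , -0.4991]), array([ 0.5813, -0.4848])]
rect [286.9 153.5] [26.6 89. ] 8.1 area 1661.5 circ [280.  152.5] 44.6 [array([ 0.5645, -0.2766]), array([ 0.5612, -0.2768])]
rect [457.1 173.5] [ 78.  144.2] 0.9 area 8914.5 circ [457.5 173.5] 81.2 [array([ 0.594 , -0.0306]), array([ 0.5888, -0.0468])]
rect [ 61.8 169.7] [153.6   4. ] 80.1 area 245.0 circ [ 63.  169.5] 76.8 [array([ 0.587 , -0.5759]), array([ 0.5822, -0.5566])]
rect [242.5  72. ] [20. 19.] 90.0 area 315.5 circ [242.5  72. ] 10.6 [array([ 0.4621, -0.3245]), array([ 0.4654, -0.3216])]
rect [455.9  69.2] [162.3 183.4] 20.4 area 8798.0 circ [470.1  83.1] 104.2 [array([ 0.4762, -0.031 ]), array([ 0.4786, -0.0471])]
rect [243.5  45.2] [92.1 28.6] 86.6 area 1892.0 circ [242.5  45. ] 47.6 [array([ 0.4305, -0.3235]), array([ 0.4359, -0.3207])]
rect [191.3 110.9] [222.6   5.1] 85.9 area 778.5 circ [189.5 111. ] 111.3 [array([ 0.5099, -0.3958]), array([ 0.5101, -0.3882])]
```

```bash
python3 nudge.py '[[0.0334,-0.008,0.015,0],[0.0334,-0.008,0.015,0],[0.0334,-0.008,0.015,0],[0.0334,-0.008,0.015,0],[0.0334,-0.008,0.015,0],[0.0334,-0.008,0.015,0],[0,0,0.035,-0.052],[0,0,0.035,0],[0,0,0.035,0],[0,0,0,0],[0,0,0,0],[0,0,0,0]]' | head -4
python3 - <<'E'
from h import *
from rig import robot
print(delta(robot.get_obs(),[.3865,-.3257,.008],np.radians(93)))
E
```

```text
time: 38.6
position: [0.3878, -0.3264, 0.1386]
tool_rot: [-0.027, 1.0, -0.001, 0.001]
ft_force: [0.0, -0.6, 0.2]
(array([0.0014, 0.001 , 0.1306]), np.float64(0.0018496911416558959), np.float64(1.6250058954963824))
```

```bash
python3 nudge.py '[[0.0014,0.001,0.03,0],[0,0,0.04,0],[0,0,0.04,0],[0,0,0.0206,0],[0,0,0,0],[0,0,0,0],[0,0,0,0]]' | head -4
python3 nudge.py '[[0,0,0,0],[0,0,0,0],[0,0,0,0],[0,0,0,0],[0,0,0,0],[0,0,0,0]]' 0.03 40
python3 nudge.py '[[0,0,-0.02,0],[0,0,-0.03,0],[0,0,-0.04,0],[0,0,-0.04,0],[0,0,0,0.082],[0,0,0,0.082],[0,0,0,0],[0,0,0,0]]'
python3 - <<'E'
from h import *
from rig import robot
print(delta(robot.get_obs(),[.4218,.3029,.137],np.radians(83.7)))
E
```

```text
time: 39.18
position: [0.3868, -0.3274, 0.009]
tool_rot: [-0.026, 1.0, -0.002, 0.001]
ft_force: [0.6, -0.2, 0.4]
time: 39.68
position: [0.3854, -0.3261, 0.0076]
tool_rot: [-0.026, 1.0, -0.0, 0.0]
ft_force: [-0.2, 1.5, 7.6]
grip_width: 0.0359
grip_force: 40.0
time: 40.35
position: [0.3847, -0.3254, 0.1365]
tool_rot: [0.055, 0.998, 0.0, -0.0]
ft_force: [-0.8, -0.3, -2.1]
grip_width: 0.0358
grip_force: 40.0
(array([ 0.0319,  0.6286, -0.    ]), np.float64(0.0002436601400652716), np.float64(1.4610842440593192))
```

```bash
python3 nudge.py '[[0.002,0.0393,0,0],[0.002,0.0393,0,0],[0.002,0.0393,0,0],[0.002,0.0393,0,0],[0.002,0.0393,0,0],[0.002,0.0393,0,0],[0.002,0.0393,0,0],[0.002,0.0393,0,0],[0.002,0.0393,0,0],[0.002,0.0393,0,0],[0.002,0.0393,0,0],[0.002,0.0393,0,0],[0.002,0.0393,0,0],[0.002,0.0393,0,0],[0.002,0.0393,0,0],[0.002,0.0393,0,0],[0,0,0,0],[0,0,0,0],[0,0,0,0]]' | head -4
python3 - <<'E'
from h import *
from rig import robot
print(delta(robot.get_obs(),[.4218,.3029,.072],np.radians(83.7)))
E
```

```text
time: 41.93
position: [0.4222, 0.3021, 0.1356]
tool_rot: [0.055, 0.998, -0.001, -0.001]
ft_force: [-0.2, -0.5, -2.2]
(array([0.0004, 0.0009, 0.0636]), np.float64(0.0002897412462983251), np.float64(1.4611303251655523))
```

```bash
python3 nudge.py '[[0,0.0009,0.03,0],[0,0,0.025,0],[0,0,0.0085,0],[0,0,0,0],[0,0,0,0]]' | head -4
python3 nudge.py '[[0,0,0.004,0],[0,0,0.004,0],[0,0,0.002,0],[0,0,0,0]]' - 15 | sed -n '2p;4p'
python3 nudge.py '[[0,0,0.003,0],[0,0,0.003,0],[0,0,0,0]]' - 8| sed -n '2p;4p'
python3 nudge.py '[[0,0,0.003,0],[0,0,0.003,0],[0,0,0,0]]'| sed -n '2p;4p'
python3 nudge.py '[[0,0,0.003,0],[0,0,0.003,0],[0,0,0.003,0],[0,0,0,0]]'| sed -n '2p;4p'
python3 nudge.py '[[0,0,0.003,0],[0,0,0.003,0],[0,0,0,0]]'| sed -n '2p;4p'
python3 nudge.py '[[0,0,0.002,0],[0,0,0.002,0],[0,0,0,0]]'| sed -n '2p;4p'
```

```text
time: 42.35
position: [0.4235, 0.3023, 0.073]
tool_rot: [0.057, 0.998, -0.0, -0.001]
ft_force: [0.4, -0.5, -1.3]
position: [0.4242, 0.3036, 0.0636]
ft_force: [-0.2, -1.0, 0.5]
position: [0.4233, 0.3035, 0.0569]
ft_force: [-0.9, -0.3, -0.5]
position: [0.4231, 0.3034, 0.0505]
ft_force: [-1.0, -0.1, -1.2]
position: [0.4237, 0.3034, 0.0415]
ft_force: [-0.5, 0.7, -1.1]
position: [0.4241, 0.3035, 0.0357]
ft_force: [0.5, 0.0, -1.0]
position: [0.4241, 0.3036, 0.0321]
ft_force: [-0.9, 0.8, -0.9]
```

```bash
python3 nudge.py '[[0,0,0.001,0],[0,0,0.0005,0],[0,0,0,0]]'| sed -n '2p;4p'
python3 nudge.py '[[0,0,0,0],[0,0,0,0],[0,0,0,0],[0,0,0,0]]' 0.05| sed -n '2p;4p'
python3 nudge.py '[[0,0,-0.03,0],[0,0,-0.04,0],[0,0,-0.04,0],[-0.03,0.01,-0.02,0],[-0.03,0,-0.03,0],[-0.01,0,-0.02,0],[0,0,0,0],[0,0,0,0],[0,0,0,0]]' | head -3
python3 - <<'E'
from deck import *
W=robot.camera("wrist");save(W,"w24");print(robot.get_obs()["position"]);i=W["img"]
for y in(0,.078):
    for n,P in(("lens",(.039,y,.06)),("tail",(-.0555,y,.03)),("nose",(.0595,y,.03))):print(y,n,proj(W,D(*P)).round(1),end=" ")
    u=int(proj(W,D(-.02,y,.03))[0]);print()
    for r in range(60,246,12):print(r,u,i[r,u-40:u+41:8].min(1))
E
```

```text
position: [0.424, 0.3036, 0.0316]
ft_force: [-0.8, -1.0, 8.3]
position: [0.4234, 0.3035, 0.0304]
ft_force: [-0.6, -0.3, -1.2]
time: 45.35
position: [0.4919, 0.3052, 0.2087]
tool_rot: [0.056, 0.998, -0.001, -0.002]
[0.49141548 0.30513833 0.20827017]
0 lens [266.1 199.8] 0 tail [267.4  98.4] 0 nose [267.4 224.9] 
60 267 [55 52 53 67 66 56 55 53 54 48 54]
72 267 [60 58 57 46 53 55 57 54 48 55 54]
84 267 [250 251 250 250 250 251 250 250 250 250 251]
96 267 [238 238 238 238 239 238 237 236 237 236 233]
108 267 [ 60  58  57 210 239 238 241 226  61  60  61]
120 267 [ 57  62  59 194 255 255 255 210  58  56  59]
132 267 [ 53  59  58 198 255 255 255 216  59  62  59]
144 267 [ 57  60  60 196 255 255 255 210  65  62  58]
156 267 [ 59  59  60 194 197 204 202 203  59  59  61]
168 267 [ 60  58  59 198 203 202 200 200  61  57  60]
180 267 [ 59  57  61 197 207 199 201 203  59  60  61]
192 267 [ 63  61  59 174 233 248 229 182  65  62  61]
204 267 [ 65  59  56  85 248 249 248  95  61  59  60]
216 267 [ 60  65  58 197 101 222  98 225  57  59  60]
228 267 [58 66 63 87 93 92 94 88 62 59 62]
240 267 [164 1
[... 242 characters left out ...]
9 249 249]
96 353 [234 234 232 242 252 233 235 235 236 237 250]
108 353 [ 63  62  56 195 255 255 255 207  58  59 203]
120 353 [ 61  56  66 194 255 255 255 208  58  57 185]
132 353 [ 57  60  67 196 255 255 255 217  62  59 175]
144 353 [ 61  61  63 198 255 255 255 221  59  63 169]
156 353 [ 59  63  60 195 200 202 204 200  59  59 151]
168 353 [ 60  60  64 196 203 200 202 202  58  59 132]
180 353 [ 62  57  62 195 203 202 198 202  60  57 119]
192 353 [ 60  60  67 201  50 245 248 247  69  59 102]
204 353 [ 60  59  64 244  54 249 249 248 108  59  94]
216 353 [ 61  60  62 194 210  60  90 134  58  60  87]
228 353 [63 57 63 63 60 64 62 64 59 61 79]
240 353 [167 167 167 169 170 174 176 178 180 181 179]
```

```bash
python3 nudge.py '[[0,0,-0.04,-0.112],[0,0,-0.04,0],[0,0,-0.04,0],[-0.006,-0.0384,0,0],[-0.006,-0.0384,0,0],[-0.006,-0.0384,0,0],[-0.006,-0.0384,0,0],[-0.006,-0.0384,0,0],[-0.006,-0.0384,0,0],[-0.006,-0.0384,0,0],[-0.006,-0.0384,0,0],[-0.006,-0.0384,0,0],[-0.006,-0.0384,0,0],[-0.006,-0.0384,0,0],[-0.006,-0.0384,0,0],[-0.006,-0.0384,0,0],[-0.006,-0.0384,0,0],[-0.006,-0.0384,0,0],[0,0,0,0],[0,0,0,0]]' 0.055 | head -3
python3 - <<'E'
from lens import *
W=robot.camera("wrist");save(W,"w25");print(robot.get_obs()["position"],W["xyz"]);scan(W,(.03,.06))
E
```

```text
time: 47.07
position: [0.5827, -0.2714, 0.327]
tool_rot: [0.001, 1.0, 0.002, -0.002]
[ 0.58272048 -0.26974713  0.32751278] [ 0.50950559 -0.27175703  0.48885323]
rect [302.  224.7] [40.1  5.3] 2.1 area 169.5 circ [302.  224.5] 20.1 [array([ 0.662 , -0.2367]), array([ 0.652, -0.239])]
rect [516.4 222.6] [23.1 46.2] 3.3 area 718.0 circ [516.5 223. ] 25.3 [array([0.6611, 0.0709]), array([0.6512, 0.0485])]
rect [281.  157.2] [27.2 89.3] 7.4 area 1923.5 circ [273.9 156.3] 44.8 [array([ 0.5645, -0.2764]), array([ 0.5609, -0.2761])]
rect [452. 175.] [140.  78.] 90.0 area 8869.5 circ [451.5 175. ] 79.9 [array([ 0.5911, -0.0318]), array([ 0.5858, -0.0475])]
rect [107.7 146.4] [186.7 113.6] 82.6 area 8861.5 circ [ 80.6 148.9] 96.8 [array([ 0.5535, -0.5365]), array([ 0.5507, -0.5192])]
rect [450.2  72.1] [162.9 187.7] 19.9 area 8887.5 circ [466.1  85.8] 105.2 [array([ 0.4752, -0.0285]), array([ 0.4774, -0.0444])]
rect [184.8 112.4] [225.7   5. ] 85.6 area 795.0 circ [183.  112.5] 112.9 [array([ 0.5069, -0.395 ]), array([ 0.5071, -0.387 ])]
```

```bash
python3 nudge.py '[[0.0268,0.0037,0.02,0.07],[0.0268,0,0.02,0.07],[0,0,0.04,0],[0,0,0.04,0],[0,0,0.04,0],[0,0,0.03,0],[0,0,0,0],[0,0,0,0],[0,0,0,0]]' | head -4
python3 - <<'E'
from h import *
from rig import robot
print(delta(robot.get_obs(),[.5291,-.2622,.008],np.radians(82)))
E
```

```text
time: 47.87
position: [0.5314, -0.2642, 0.1416]
tool_rot: [0.069, 0.998, -0.001, 0.001]
ft_force: [-0.3, -0.1, -0.2]
(array([0.0028, 0.0018, 0.1336]), np.float64(0.0012851594110740994), np.float64(1.4324551460464243))
```

```bash
python3 nudge.py '[[0.0028,0.0018,0.03,0],[0,0,0.04,0],[0,0,0.04,0],[0,0,0.0236,0],[0,0,0,0],[0,0,0,0],[0,0,0,0]]' | head -4
python3 nudge.py '[[0,0,0,0],[0,0,0,0],[0,0,0,0],[0,0,0,0],[0,0,0,0],[0,0,0,0]]' 0.03 40
python3 nudge.py '[[0,0,-0.02,0],[0,0,-0.03,0],[0,0,-0.04,0],[0,0,-0.04,-0.03],[0.03,0,0,0],[0.04,0,0,0],[0.04,0,0,0],[0.01,0,0,0],[0,0,0,0],[0,0,0,0],[0,0,0,0]]'
python3 - <<'E'
from h import *
from rig import robot
print(delta(robot.get_obs(),[.4140,.2254,.137],np.radians(83.7)))
E
```

```text
time: 48.45
position: [0.53, -0.2639, 0.0093]
tool_rot: [0.07, 0.998, -0.002, 0.002]
ft_force: [0.5, -0.2, -0.6]
time: 48.95
position: [0.5284, -0.2628, 0.0077]
tool_rot: [0.07, 0.998, -0.0, 0.001]
ft_force: [-1.3, 1.6, 6.5]
grip_width: 0.0356
grip_force: 39.9
time: 49.87
position: [0.4099, -0.2505, 0.1367]
tool_rot: [0.055, 0.998, -0.001, 0.001]
ft_force: [1.2, 0.5, -1.6]
grip_width: 0.0359
grip_force: 39.9
(array([ 0.0481,  0.4735, -0.0011]), np.float64(4.689713962591213e-05), np.float64(1.4608874810588799))
```

```bash
python3 nudge.py '[[0.004,0.0395,0,0],[0.004,0.0395,0,0],[0.004,0.0395,0,0],[0.004,0.0395,0,0],[0.004,0.0395,0,0],[0.004,0.0395,0,0],[0.004,0.0395,0,0],[0.004,0.0395,0,0],[0.004,0.0395,0,0],[0.004,0.0395,0,0],[0.004,0.0395,0,0],[0.004,0.0395,0,0],[0,0,0,0],[0,0,0,0],[0,0,0,0]]' | head -4
python3 - <<'E'
from h import *
from rig import robot
print(delta(robot.get_obs(),[.4140,.2254,.072],np.radians(83.7)))
E
```

```text
time: 51.12
position: [0.4131, 0.2276, 0.1362]
tool_rot: [0.054, 0.999, -0.0, 0.0]
ft_force: [0.3, -0.6, -1.9]
(array([-0.0011, -0.0021,  0.0642]), np.float64(0.0022664781495820296), np.float64(1.463107062068836))
```

```bash
python3 nudge.py '[[-0.001,-0.0021,0.03,0],[0,0,0.025,0],[0,0,0.0092,0],[0,0,0,0],[0,0,0,0]]' | head -4
python3 nudge.py '[[0,0,0.004,0],[0,0,0.004,0],[0,0,0.002,0],[0,0,0,0]]' - 15 | sed -n '2p;4p'
python3 nudge.py '[[0,0,0.003,0],[0,0,0.003,0],[0,0,0,0]]' - 8| sed -n '2p;4p'
python3 nudge.py '[[0,0,0.003,0],[0,0,0.003,0],[0,0,0,0]]'| sed -n '2p;4p'
python3 nudge.py '[[0,0,0.003,0],[0,0,0.003,0],[0,0,0.003,0],[0,0,0,0]]'| sed -n '2p;4p'
python3 nudge.py '[[0,0,0.003,0],[0,0,0.003,0],[0,0,0,0]]'| sed -n '2p;4p'
python3 nudge.py '[[0,0,0.002,0],[0,0,0.0015,0],[0,0,0.001,0],[0,0,0,0]]'| sed -n '2p;4p'
```

```text
time: 51.53
position: [0.4138, 0.2238, 0.0722]
tool_rot: [0.056, 0.998, -0.0, -0.001]
ft_force: [0.1, 0.2, -2.7]
position: [0.4143, 0.225, 0.0627]
ft_force: [-0.1, -0.2, 0.7]
position: [0.4134, 0.2249, 0.0561]
ft_force: [-1.0, 1.0, -1.1]
position: [0.4131, 0.2247, 0.0498]
ft_force: [-0.7, 1.1, 0.5]
position: [0.4135, 0.2247, 0.0407]
ft_force: [-1.4, 0.4, -1.3]
position: [0.4139, 0.2248, 0.0349]
ft_force: [0.2, 0.3, -0.9]
position: [0.4144, 0.2248, 0.0314]
ft_force: [-0.5, -0.4, 5.3]
```

```bash
python3 nudge.py '[[0,0,0,0],[0,0,0,0],[0,0,0,0],[0,0,0,0]]' 0.05| sed -n '2p;4p'
python3 nudge.py '[[0,0,-0.03,0],[0,0,-0.04,0],[0,0,-0.04,0],[-0.03,0.025,-0.02,0],[-0.03,0.025,-0.02,0],[-0.01,0.02,-0.02,0],[0,0,0,0],[0,0,0,0],[0,0,0,0]]' | head -3
python3 - <<'E'
from deck import *
W=robot.camera("wrist");save(W,"w26");print(robot.get_obs()["position"]);i=W["img"]
for y in(-.078,0,.078):
    u=int(proj(W,D(-.02,y,.03))[0]);print(y,proj(W,D(.039,y,.06)).round(1),"tail",proj(W,D(-.0555,y,.03)).round(1))
    for r in range(84,242,12):print(r,u,i[r,u-40:u+41:8].min(1))
# stand in side view: lens/foot dark-light column profile at crop centre, and capped pockets in the top view
S=robot.camera("side");save(S,"s26");T=robot.camera("top");save(T,"t26")
print("side col 308",S["img"][190:250:2,308].max(1)); old=cv2.imread("pics/s15.png")[:,:,::-1];print("old     ",old[190:250:2,308].max(1))
E
```

```text
position: [0.4135, 0.2248, 0.0307]
ft_force: [-0.5, -0.1, -0.5]
time: 54.37
position: [0.4855, 0.2838, 0.1976]
tool_rot: [0.055, 0.999, -0.001, -0.002]
[0.48509713 0.28343302 0.19717228]
-0.078 [194.  208.2] tail [203.8 102.5]
84 203 [132 167 197 119  98  57  56  57  52  60  56]
96 203 [175 254 254 254 240 104 254 254 254 254 254]
108 203 [181 254 254 254 215  91  54  50  54  60  57]
120 203 [183 254 254 255 191  89  56  55  57  56  56]
132 203 [203 254 254 255 185  81  56  54  52  54  56]
144 203 [184 185 189 181 186  78  57  51  54  51  55]
156 203 [184 186 184 186 181  80  55  57  54  53  54]
168 203 [ 81 138 181 186 179  75  57  54  50  51  46]
180 203 [238 237 103 100 161  60  54  52  55  56  55]
192 203 [239 238  90  68 140  55  54  54  58  53  56]
204 203 [ 91  54 117 225 110  54  54  51  58  55  57]
216 203 [241  52  51  53  56  57  57  51  51  56  59]
228 203 [237  54  56  57  57  53  55  57  53  57  51]
240 203 [237  56  56  56  57  54  55  50  56  53  53]
0 [293.9 208.2] tail [292.2 102.5]
84 292 [56 54 52 50 50 55 52 50 51 47 51]
96 292 [254 254 254 254 254 254 253 253 25
[... 997 characters left out ...]

156 381 [ 50  55  67 181 246 247 249 204  55  51 243]
168 381 [ 54  56  67 181 187 182 183 185  55  57 240]
180 381 [ 53  53  74 187 190 185 186 185  52  50 239]
192 381 [ 58  56  76 185 202 127  88  73  58  53 234]
204 381 [ 53  52  76 215  22 233 239 239 235  61 229]
216 381 [ 53  55  73 217  25 198 239 240 207  56 216]
228 381 [ 53  51  70 217 195 184 153 212  55  55 192]
240 381 [ 46  57  58  58  55  55  52  55  53  50 180]
side col 308 [ 53  33  24  23  24  25  25  25  26  33  36  37  34  25  63 114 156 128
  77  70  78  94  84  46  27  27  27  25  35  78]
old      [ 52  32  27  37  36  36  26  36  87 136 151 109  71  69  82  88  56  61
  62  59 159 196 185  69  27  28  27  29  36  77]
```

```bash
python3 nudge.py '[[0.005,-0.03,-0.01,0],[0.005,-0.035,-0.01,0],[0.005,-0.02,-0.01,0],[0,0,0,0],[0,0,0,0],[0,0,0,0]]' | head -3
python3 - <<'E'
from deck import *
W=robot.camera("wrist");save(W,"w27");i=W["img"];g=i.min(2);print(robot.get_obs()["position"])
x0=150;print("     "+" ".join(f"{c:3d}" for c in range(x0,330,6)))
for r in range(40,246,6):print(r," ".join(f"{v:3d}" for v in g[r,x0:330:6]))
print(proj(W,D(.039,-.078,.06)),proj(W,D(-.0555,-.078,.03)),proj(W,D(-.068,-.12,0)),proj(W,D(.068,-.12,0)))
E
```

```text
time: 55.02
position: [0.463, 0.2017, 0.2283]
tool_rot: [0.055, 0.998, 0.0, -0.0]
[0.46313407 0.20201935 0.22815666]
     150 156 162 168 174 180 186 192 198 204 210 216 222 228 234 240 246 252 258 264 270 276 282 288 294 300 306 312 318 324
40 128 129 129 127 127 126 119 117 101  84  70  59  58  69  93 101 109 111 115 115 116 153 180 188 204 200 184 160 135  97
46  95  78  64  62  63  73  95 107 101 108 111 118 132 153 190 205 217 218 198 162 131 103  80  79  91  91  87  95  92  90
52 117 116 117 118 135 159 190 206 209 205 190 154 116  95  84  76  99  88  86  86  96  90  94 102  94 104  88  94 105  84
58 216 202 177 148 107  89  81  83  81  89  87  94  94  98  89  97  85  87  93  89  94  95  89  88  89  96  83  85  89  88
64  90  81  94  94  92  92  91  97 101  88  86  85  98 100  85  90  88  85  86  86  82  88  86  80  73  91  90  87  85  80
70  87  89  93  92  87  88  81  86  86  83  93  94  86  82  77  74  63  67  75  76  73  85  78  76  74  71  76  84  79  75
76  84  88  77  80  82  89  84  76  76  82  88  70  77  67  65  61  56  61  69  63  60  61  65  64  72  60  55  67  57  
[... 2883 characters left out ...]
  55  59  56  52  52  52  55  52  57  82 253  63  62  59  61  58  60  55  58  55  61  58  60
226  59 138 138  60  57  51  52  53  57  58  57  55  53  55  52  53  83 254  63  62  60  61  59  62  59  60  59  58  52  61
232  61  75 177  52  58  56  57  56  60  60  58  53  54  51  55  55  92 254  60  60  61  58  58  59  62  62  60  59  60  61
238  55  54 169  56  62  55  54  58  57  61  58  59  56  58  59  55  93 254  60  57  56  58  61  58  56  57  59  61  58  61
244  58  61 167  73  61  57  57  59  58  63  49  16  40  50  58  57  95 254 197 200 198 199 196 197 197 201 198 195 194 187
[298.78222266 213.00562022] [296.57463731 117.22364194] [255.74574348 114.37246209] [255.56326327 241.94505178]
```

Run:
```python
from deck import *
from scipy.optimize import least_squares
W=robot.camera("wrist")
def on(p,z):  # ray to deck-parallel plane
    o,dd=ray(W,p);k=((C+z*ez-o)@ez)/(dd@ez);q=o+k*dd-C;return np.array([q@ex,q@ey]).round(4)
print("lens",on((273,194),.058),on((273,194),.06))
i=W["img"];g=i.min(2)
print("col275 rows",[(r,int(g[r,275])) for r in range(94,116,1)])
print("col264",[int(g[r,265]) for r in range(94,116)],"lip col310",[int(g[r,310]) for r in range(94,120)])
for r in range(150,176,12):print(r,g[r,244:300:1])
for n,p,z in(("labtop",(275,109),.03),("labend",(275,150),.03),("nose",(275,216.5),.03),("L",(257.5,165),.03),("R",(291,165),.03),("lip in",(310,116),0),("lip out",(310,103),.01)):print(n,on(p,z))
# reference placed slot 0 from w26 view
```

```text
lens [ 0.0221 -0.1004] [ 0.0222 -0.1003]
col275 rows [(94, 60), (95, 57), (96, 66), (97, 87), (98, 108), (99, 123), (100, 140), (101, 165), (102, 183), (103, 194), (104, 196), (105, 202), (106, 233), (107, 252), (108, 255), (109, 255), (110, 255), (111, 255), (112, 255), (113, 255), (114, 255), (115, 255)]
col264 [61, 81, 142, 202, 229, 231, 216, 199, 202, 210, 213, 224, 245, 253, 255, 255, 255, 255, 255, 255, 255, 255] lip col310 [60, 57, 58, 62, 59, 57, 79, 154, 239, 254, 255, 255, 248, 220, 228, 252, 255, 255, 254, 246, 182, 104, 62, 60, 60, 60]
150 [ 57  59  83 181 248 254 254 253 253 248 215 172 177 192 196 196 194 198
 196 195 197 196 198 198 200 198 199 200 200 203 201 205 203 203 201 201
 205 207 208 203 210 207 204 201 201 200 189 155 108  70  61  59  61  59
  61  61]
162 [ 54  58  87 179 248 254 254 254 254 248 218 188 190 196 201 200 198 199
 200 201 201 199 200 200 198 196 199 198 198 201 197 198 197 195 196 196
 201 196 200 201 197 199 196 198 197 190 168 126  86  59  55  58  56  59
  63  55]
174 [ 55  56  94 192 250 254 254 254 254 248 219 194 194 201 198 200 202 201
 202 201 201 199 201 199 198 198 196 195 193 196 195 196 197 198 199 199
 197 198 200 199 201 199 199 199 197 185 153 101  62  60  59  60  58  60
  54  61]
labtop [-0.0637 -0.0989]
labend [-0.0232 -0.0989]
nose [ 0.0416 -0.0989]
L [-0.0085 -0.1159]
R [-0.0085 -0.0833]
lip in [-0.0662 -0.0617]
lip out [-0.0767 -0.0626]
```

Run:
```python
from deck import *
o=robot.get_obs()
P=D(-.0535,-.1,.014);print(P,delta(o,[P[0],P[1],P[2]],np.radians(83.7)))
print("shift world->tool",R.from_quat(o["tool_rot"]).inv().apply(D(.017,.022,0)-C).round(4))
```

```text
[0.40015221 0.20466209 0.03378238] (array([ 0.0628, -0.0045,  0.1944]), np.float64(0.0006773045845551717), np.float64(1.4615178885038091))
shift world->tool [-0.0162  0.022  -0.0053]
```

```bash
python3 nudge.py '[[0.0314,-0.0045,0,0],[0.0314,0,0,0],[0,0,0.04,0],[0,0,0.04,0],[0,0,0.04,0],[0,0,0.03,0],[0,0,0.03,0],[0,0,0,0],[0,0,0,0],[0,0,0,0]]' 0.055
python3 - <<'E'
from deck import *
o=robot.get_obs();print(delta(o,D(-.0535,-.1,.014),np.radians(83.7)))
E
```

```text
time: 55.95
position: [0.401, 0.2047, 0.0494]
tool_rot: [0.054, 0.999, 0.0, 0.0]
ft_force: [0.3, -0.1, 0.9]
grip_width: 0.055
grip_force: 0.0
(array([ 0.0008, -0.0001,  0.0156]), np.float64(0.001002522816694995), np.float64(1.461843106735949))
```

```bash
python3 nudge.py '[[0.0008,0,0.01,0],[0,0,0.005,0],[0,0,0,0],[0,0,0,0]]' | sed -n '2p;4p'
python3 nudge.py '[[0,0,0,0],[0,0,0,0],[0,0,0,0],[0,0,0,0],[0,0,0,0],[0,0,0,0]]' 0.03 40
python3 nudge.py '[[0,0,-0.01,0],[0,0,-0.015,0],[-0.008,0.011,0,0],[-0.0082,0.011,0,0],[0,0,0,0],[0,0,0,0],[0,0,0,0]]'
python3 nudge.py '[[0,0,0.01,0],[0,0,0.004,0],[0,0,0.003,0],[0,0,0,0],[0,0,0,0]]'
```

```text
position: [0.4003, 0.2044, 0.035]
ft_force: [0.6, -0.4, 0.2]
time: 56.78
position: [0.3996, 0.2042, 0.0341]
tool_rot: [0.055, 0.998, 0.0, 0.0]
ft_force: [-0.4, -0.1, 4.8]
grip_width: 0.0361
grip_force: 39.6
time: 57.37
position: [0.4165, 0.2237, 0.0582]
tool_rot: [0.055, 0.998, -0.001, -0.001]
ft_force: [0.0, -0.3, -2.2]
grip_width: 0.0359
grip_force: 39.6
time: 57.78
position: [0.4176, 0.224, 0.0416]
tool_rot: [0.055, 0.998, -0.0, -0.001]
ft_force: [0.6, 0.5, -2.3]
grip_width: 0.0355
grip_force: 39.6
```

```bash
python3 nudge.py '[[0,0,0.001,0],[0,0,0.001,0],[0,0,0,0]]' - 10| sed -n '2p;4p'
python3 nudge.py '[[0,0,0.001,0],[0,0,0.001,0],[0,0,0,0]]'| sed -n '2p;4p'
python3 nudge.py '[[0,0,0,0],[0,0,0,0],[0,0,0,0],[0,0,0,0]]' 0.05| sed -n '2p;4p'
python3 nudge.py '[[0,0,-0.03,0],[0,0,-0.04,0],[0,0,-0.04,0],[-0.03,0.02,-0.02,0],[-0.03,0.02,-0.02,0],[-0.01,0.02,-0.02,0],[0,0,0,0],[0,0,0,0],[0,0,0,0]]' | head -3
cat > chk.py <<'E'
from deck import *
W=robot.camera("wrist");g=W["img"].min(2);o=robot.get_obs();print(o["time"],o["position"])
def on(p,z):
    a,dd=ray(W,p);k=((C+z*ez-a)@ez)/(dd@ez);q=a+k*dd-C;return np.array([q@ex,q@ey]).round(4)
for y in(-.078,0,.078):
    u=proj(W,D(-.005,y,.03));r=int(u[1]);c=int(u[0]);row=g[r,c-40:c+41].astype(int);e=np.where(row>140)[0]+c-40
    print(y,"body cols",e.min(),e.max(),on((e.min(),r),.03),on((e.max(),r),.03))
    p=proj(W,D(.039,y,.06)).astype(int);b=g[p[1]-26:min(p[1]+26,246),p[0]-26:p[0]+26]
    m=(b>225).astype(np.uint8);n,l,s,ct=cv2.connectedComponentsWithStats(m)
    for k in range(1,n):
        if s[k,4]>120:print("   glass?",s[k],on(ct[k]+p-26,.06))
    c=int(proj(W,D(0,y,.03))[0]);
    print("   col",[int(v) for v in g[80:244:6,c]])
E
python3 chk.py
```

```text
position: [0.418, 0.2242, 0.0399]
ft_force: [-1.3, -0.6, -1.2]
position: [0.4183, 0.2242, 0.0387]
ft_force: [-0.9, -2.0, 7.0]
position: [0.4183, 0.2244, 0.0378]
ft_force: [0.2, -0.0, 0.6]
time: 59.37
position: [0.4923, 0.2756, 0.2066]
tool_rot: [0.055, 0.999, -0.001, -0.002]
59.4167 [0.49190541 0.27529676 0.20615021]
-0.078 body cols 173 232 [-0.0054 -0.1139] [-0.0054 -0.061 ]
   glass? [ 13  13  26  26 533] [ 0.0381 -0.0785]
   col [252, 216, 226, 184, 254, 254, 254, 254, 254, 254, 254, 209, 188, 181, 184, 183, 183, 99, 239, 239, 240, 176, 72, 190, 55, 53, 231, 31]
0 body cols 282 319 [-0.0054 -0.0163] [-0.0054  0.0168]
   glass? [ 14  17  27  27 551] [0.0413 0.0001]
   col [246, 203, 224, 157, 240, 254, 254, 254, 254, 254, 254, 254, 185, 185, 185, 186, 182, 90, 240, 240, 241, 241, 214, 162, 118, 58, 240, 55]
0.078 body cols 369 427 [-0.0054  0.0615] [-0.0054  0.1133]
   glass? [ 13  14  26  26 536] [0.0394 0.0773]
   col [244, 192, 224, 180, 254, 254, 254, 254, 254, 254, 254, 249, 185, 185, 185, 186, 182, 74, 129, 231, 227, 89, 31, 225, 60, 53, 251, 51]
```

Run:
```python
from deck import *
T=robot.camera("top");S=robot.camera("side")
i=cv2.imread("pics/t26.png")[:,:,::-1]
for c,im,n in((T,T["img"],"T"),(S,S["img"],"S")):
  for P in((.4292,-.1115),(.4305,-.0600),(.433,-.008),(.4355,.0435)):
    u,v=proj(c,(*P,.026)).round().astype(int);b=im[v-9:v+10,u-9:u+10].max(2);m=(b<100).astype(np.uint8)
    M=cv2.moments(m,True);ct=(M["m10"]/max(M["m00"],1)-9+u,M["m01"]/max(M["m00"],1)-9+v)
    print(n,P,int(m.sum()),plane(c,ct,.018).round(4)[:2] if m.sum()>20 else "")
# lever: dark pixels along predicted rod, open vs locked, and foot gap
def st(x,y,z):
    a=.108;return np.array([.6066+x*np.cos(a)-y*np.sin(a),-.0231+x*np.sin(a)+y*np.cos(a),z])
for n,s in(("open",-1),("locked",1)):
  for f in(.5,.75,1):
    P=st(.052+s*f*.0418,-.04,.144+f*.0498);u,v=proj(S,P).round().astype(int);t,w=proj(T,P).round().astype(int)
    print(n,f,"side",S["img"][v-1:v+2,u-1:u+2].max(2).mean().round(),"top",T["img"][w-1:w+2,t-1:t+2].max(2).mean().round())
```

```text
T (0.4292, -0.1115) 91 [ 0.4278 -0.1111]
T (0.4305, -0.06) 0 
T (0.433, -0.008) 83 [ 0.4326 -0.0069]
T (0.4355, 0.0435) 0 
S (0.4292, -0.1115) 248 [ 0.4287 -0.1111]
S (0.4305, -0.06) 41 [ 0.4359 -0.0305]
S (0.433, -0.008) 220 [ 0.4334 -0.0081]
S (0.4355, 0.0435) 90 [0.4461 0.0723]
open 0.5 side 89.0 top 137.0
open 0.75 side 76.0 top 126.0
open 1 side 136.0 top 104.0
locked 0.5 side 61.0 top 41.0
locked 0.75 side 94.0 top 45.0
locked 1 side 38.0 top 44.0
```

```bash
python3 chk.py | grep -v col; python3 -c "
from rig import robot
print(robot.hand_in())"
```

```text
59.5667 [0.49261814 0.27537596 0.20649754]
   glass? [ 13  13  27  26 541] [ 0.0383 -0.0784]
   glass? [ 14  17  26  26 547] [0.0415 0.0003]
   glass? [ 14  14  26  27 537] [0.0395 0.0775]
the job is handed in; nothing more can be done
None
```

The job is handed in at about 60 s of robot time. Both caps are in tray pockets, the limit sample is on the rail with the stop lowered onto its lens rim and the clamp locked, and the three other modules lie flat on the sloped rest, one re-placed after it was found shifted.

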